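# Hold the jar rack's spring pusher open for reloading

### The arm

A 6-joint arm with a two-finger parallel gripper is mounted at the origin on a cart in front of the work surface, level with it; the furniture and walls round the work are solid. World frame = base frame: x ahead of the robot, y to its left, z up, the work surface at z = 0. Lengths are in mm, angles in degrees, forces in N, time in s.
With the tool pointing down it reaches from about 300 to 850 mm from the base axis. Payload 4.2 kg.
Tool frame: the origin (TCP) lies midway between the tips of the shut fingers; the grasp point (between the pads) lies 19 mm behind it (env.tcp_to_grasp is the distance from the TCP to the grasp point, in mm); z points along the fingers, x is the direction in which the jaws open and shut, and the axes are right-handed (so a half turn about z gives the same grasp; the last joint's range is limited). The gripper opens to 91 mm and grips with 3 to 60 N. Pads are 32 mm wide; open, the fingers measure 118 mm over their backs; the gripper's body (76 mm by 178 mm) begins 60 mm behind the grasp point.
Start: joints at [-70.474, 18.312, 89.639, -0, 72.044, -1.146], TCP at [202.992, -537.994, 213.976] pointing down, gripper open.
Joint ranges: [-177.97, 177.97], [-48.28, 115.42], [12.27, 149.76], [-77.06, 257.06], [2.81, 150.46], [-146.56, 146.56]. Speed limits (degrees/s): [147.25, 147.25, 180, 180, 180, 180].

### API

Orientations are given as [roll, pitch, yaw] about the fixed x, y, z axes, in that order (R = Rz(yaw) Ry(pitch) Rx(roll)).
In Python, from workcell import env gives the robot as it stands.
- The arm moves only by the tool drive_tool, never from a script. Its argument "motion" is a list of rows, each a list of 2 entries, a list of its own where there are three numbers: the shift along the world's x, y, z in m, then the turn, a rotation vector about the world's x, y, z in rad. In form: [[[dx, dy, dz], [wx, wy, wz]], ...]. A call has exactly 10 rows; each row shifts and turns the commanded pose from where the row before left it; what a row does not reach is not made up. A row lasts 1/12 s, in which the tool goes at most 41.7 mm and 7.16 degrees, less where a joint would pass 70% of its speed; a pose out of reach is approached as far as the arm can. A call is refused whole if a number of a shift passes 0.0417 or a number of a turn 0.125, either way. A call with a gripper value outside its range is refused whole. "claw" is the opening, from 0 (shut) to 1 (fully open), set as the call begins (left out, the last holds). The fingers move at their own pace and stop on an object; "force" is the grip in N (left out, the last holds). Time passes only in rows, so rows that do not move let the fingers close, or fill a call up. It gives the time, the measured TCP pose, the force and the opening at its end, in the units of the state.
- env.state(): the state, without advancing time (a new reading comes with each control period).
- env.grab_frame(name): name is "side" or "top"; returns the picture (480x640x3 uint8, red, green, blue); there is no depth.
- env.camera_params(name): a dict with "fov_y" (degrees; the focal length in pixels is half the picture's height over the tangent of half this angle, whatever the lens; pixels are square), "cx", "cy" (the principal point, pixels), "pose" (4x4, takes a point from camera to world coordinates). Camera axes: x right, y down, z forward; pixel columns grow to the right and rows downward; lengths in mm; the calibration is good to about 2 mm. A picture is of the moment at which its call begins. camera_params takes no time and is no camera call.
- env.job_done(): hands the job in, once; it reports no verdict.
The state is a dict: "time_s": time; "qpos": joint angles; "qvel": joint speeds; "effort": joint torques, N m; "ee_pos": TCP position; "ee_rot": TCP orientation; "force": force on the tool from outside, world axes, zero at the start; "torque": the same for the moment, N m; "gripper_width": finger opening in mm.
Only numpy, scipy, OpenCV 4.12 (cv2) and the standard library are available. Lean on these libraries where they do the work, as an engineer would, in place of code of your own. Each camera call takes 0.05 s, during which the arm holds its last target.

### The job

A spice jar has fallen over beside the spring-loaded jar rack: stand it upright, lid up, in the middle of the rack's loading tray and let go of it. Then pull the rack's spring-return crossbar handle out until the bar is level with the two pins of the marker clip, and finish while still holding it there with the gripper, so that I can slide the jar in; it springs back if released. Leave the two jars in the rack standing and everything else where it is.

Things in the scene. Friction and masses are not known exactly. Their poses are not given: they have to be found in the camera images.
- rack: wooden spring-loaded jar rack, fixed. Origin: under the channel's centre line beside the loading tray's middle, at worktop level; y along the channel, the way the handle is pulled out; x from tray to channel; z up. Channel 66 mm wide, from y -127 (end stop 45 mm high) to y 74 (end plate 45 mm high); walls 36 mm high. A guide tongue 28 mm wide, 8 mm high runs on to y 220
- pad (a point): middle of the top face of the loading tray, a flat board without a rim on the robot's side of the channel, open to it; in rack axes x -122 to -33 mm, y -40 to 40, top 6 mm above the worktop; the point is at x -77.5, y 0, z 6; axes as the rack. A wall cabinet hangs over the back of the worktop (from x 0.59 m on, underside 0.62 m above the top): mind the arm when swinging in
- puller (a joint): steel spring slide: a pusher plate behind the jars in the channel, a rod through the end plate and, on an upright stem (18x12 mm) at its outer end, a black crossbar handle. Value in m: 0 pushed in (at rest), grows as it is pulled along the rack's +y, stop at 0.080. A spring pulls it back with about 6 N at 0, plus 100 N/m (12 N at 0.06)
- bar (a point): centre of the crossbar handle: round bar 16 mm thick, 74 mm long along the rack's x, centre 80 mm above the worktop, 123 mm from the rack's origin along y when at rest, 49 mm outside the end plate; axes as the rack. Free all round, stem below its middle
- clip (a joint): marker clip set on the guide tongue; stiff, stays where it is and is not to be handled. Value in m on the same scale as joint puller: when puller reads the same as clip, the bar is exactly at the mark. It starts between 0.050 and 0.072
- mark (a point): the place where the centre of the bar belongs: midway between the clip's two upright steel pins (6 mm thick, tops 70 mm above the worktop, 98 mm apart along the rack's x, so that the bar passes between and above them); the point lies 80 mm above the worktop; axes as the rack
- fallen_jar: the toppled spice jar lying on the worktop: round, 106 mm long, 42 mm thick in its body, lid 44.6 mm thick on its last 21 mm, about 0.11 kg, closed and solid. Origin: centre of its underside (base); z axis from the base to the lid, so horizontal at the start (roughly along world -y). It may roll if nudged
- rack_jar_a: the same kind of jar (112 mm high above the worktop as it stands), standing in the rack's channel next to the pusher plate, centre at rack y about -47 mm; origin at its base, z up
- rack_jar_b: the second jar in the channel, rack y about -94 mm; origin at its base, z up
- garlic: garlic bulb, 60 mm wide, 58 mm high, on the worktop near its front edge; bystander, origin at its underside
- lemon: lemon, 78x55x56 mm, on the worktop left of the garlic; bystander, origin at its underside
- tin: low food tin, 75 mm across, 58 mm high, to the right behind the rack; bystander, origin at its underside
Not all that is in view belongs to the job. What is shaped like the rack_jar_b but green or turquoise is not meant.

How it is judged (in metres and radians):
On the way, in this order (a step that is already met when the one before it is completed fails the run):
1. the fallen jar stands upright on the loading tray, released, the handle still at rest (angle between fallen_jar's own z axis and vertical below 0.1 rad and horizontal distance between fallen_jar and pad below 0.022 m and z of fallen_jar in the frame of pad between -0.004 and 0.006 m and contact force between the fingers and fallen_jar below 0.05 N and linear speed of fallen_jar below 0.02 m/s and value of joint puller below 0.01 m), for 0.3 s.
2. the bar has been pulled to the mark and is held there (y of bar in the frame of mark between -0.006 and 0.006 m and contact force between the fingers and puller above 3 N and velocity of joint puller below 0.02 m/s), for 0.3 s.
At the end, for the whole second after the job is handed in: Jar upright (0.1 rad), lid up, within 22 mm of the tray's middle, released and at rest, not propping the slide; fingers hold the handle still (over 3 N) with the bar within 6 mm of the mark along the pull; both rack jars upright (angle between fallen_jar's own z axis and vertical below 0.1 rad and horizontal distance between fallen_jar and pad below 0.022 m and z of fallen_jar in the frame of pad between -0.004 and 0.006 m and contact force between the fingers and fallen_jar below 0.05 N and linear speed of fallen_jar below 0.02 m/s and y of bar in the frame of mark between -0.006 and 0.006 m and contact force between the fingers and puller above 3 N and contact force between puller and fallen_jar below 0.3 N and velocity of joint puller between -0.01 and 0.01 m/s and angle between each of rack_jar_a, rack_jar_b's own z axis and vertical below 0.2 rad); the arm keeps its last pose, push and grip.
It fails at once if a jar in the rack is tipped over or taken out of its place (angle between any of rack_jar_a, rack_jar_b's own z axis and vertical above 0.4 rad or distance of any of rack_jar_a, rack_jar_b from where it was at the start of the episode above 0.05 m).
It fails at once if a bystander (garlic, lemon, tin) is pushed more than 40 mm away (distance of any of garlic, lemon, tin from where it was at the start of the episode above 0.04 m).
It fails at once if the marker clip is shifted by more than 4 mm (distance of mark from where it was at the start of the episode above 0.004 m).
It also fails if it takes over 58 s, if anything falls off the work surface, if the arm or the gripper's body presses on something with over 40 N, if the wrist force passes 120 N, or if a joint passes its speed limit or range.

## Working session

There is one attempt and no reset: what is moved stays moved. The work goes in short steps, Python scripts to look and compute and a tool call to move; the robot and the scene stay as the last step left them, time stands still between calls to the robot, and variables do not carry over. Pictures are saved under pics/ and viewed, and the job is handed in when it is done.

Besides the shell and the picture viewer there is one more tool, called after "Request:" in YAML: its name, and indented under it one key for each argument. drive_tool: Moves the arm, as the interface text tells. Its arguments: {"type":"object","properties":{"motion":{"type":"array","items":{"type":"array"}},"claw":{"type":"number"},"force":{"type":"number"}},"required":["motion"]}

```bash
mkdir -p pics; ls
python3 - <<'E'
from workcell import env
import cv2,numpy as np
np.set_printoptions(suppress=True,precision=3)
s=env.state();print({k:np.round(v,3) for k,v in s.items()})
for n in("side","top"):
    im=env.grab_frame(n);cv2.imwrite(f"pics/{n}0.png",cv2.cvtColor(im,cv2.COLOR_RGB2BGR))
    print(n,env.camera_params(n))
print(env.tcp_to_grasp)
E
```

```text
pics
{'time_s': np.float64(0.0), 'qpos': array([-70.474,  18.352,  89.708,  -0.   ,  72.043,  -1.145]), 'qvel': array([-0.058, -0.024,  0.008, -0.028, -0.062, -0.098]), 'effort': array([ -0.003, -41.246, -23.198,   0.073,   0.046,  -0.   ]), 'ee_pos': array([ 202.812, -537.491,  213.11 ]), 'ee_rot': array([-179.998,    0.103,  -69.329]), 'force': array([0.569, 0.171, 1.264]), 'torque': array([0.029, 0.035, 0.006]), 'gripper_width': np.float64(91.179)}
side {'fov_y': 50.1720173757141, 'cx': 316.78932413301067, 'cy': 241.54650425578598, 'pose': array([[ -0.888,  -0.168,   0.429,  49.648],
       [ -0.46 ,   0.315,  -0.83 , 873.576],
       [  0.004,  -0.934,  -0.357, 504.632],
       [  0.   ,   0.   ,   0.   ,   1.   ]])}
top {'fov_y': 43.27876384472712, 'cx': 312.2477737840385, 'cy': 236.32403367274375, 'pose': array([[   0.024,   -0.976,    0.216,  310.975],
       [  -1.   ,   -0.023,    0.01 ,  -88.96 ],
       [  -0.005,   -0.216,   -0.976, 1210.459],
       [   0.   ,    0.   ,    0.   ,    1.   ]])}
18.8
```

View pics/side0.png

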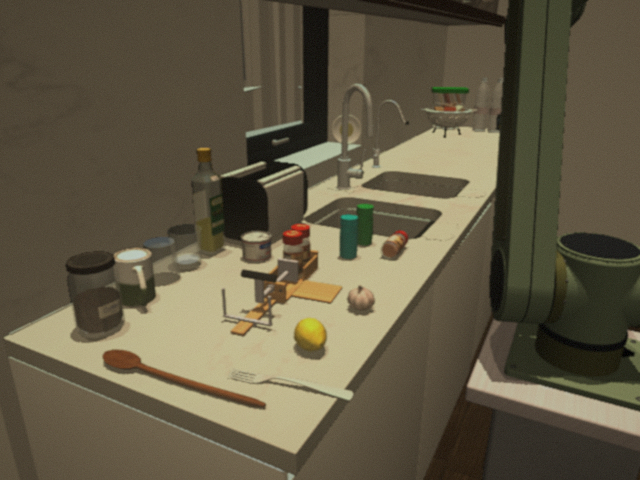

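View pics/top0.png

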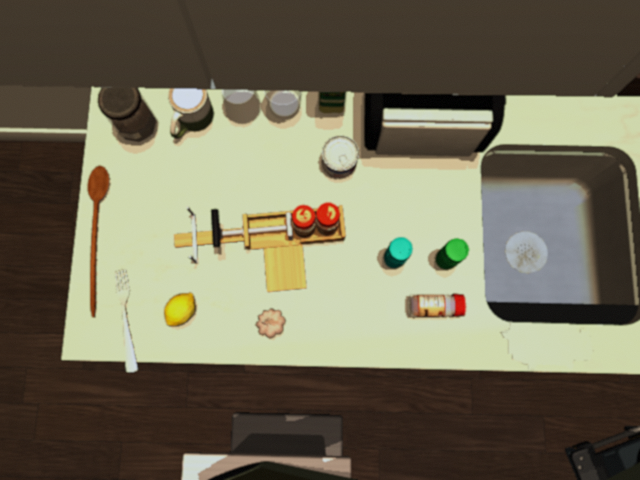

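Candidates for the fallen jar are: the lying red-lidded jar, top (437,306) / side (395,244); the red-lidded rack jars, top (303,218) and (328,215); and the teal and green upright jars, top (398,252) and (453,254), which are decoys. I choose the lying one and check it in crops.

Run:
```python
import cv2
t=cv2.imread("pics/top0.png");s=cv2.imread("pics/side0.png")
def c(im,x,y,w,h,f,n):
    o=cv2.resize(im[y:y+h,x:x+w],None,fx=f,fy=f,interpolation=cv2.INTER_CUBIC)
    for i in range(0,w,10):
        cv2.line(o,(i*f,0),(i*f,8 if i%50 else 16),(255,0,255),1)
    for i in range(0,h,10):
        cv2.line(o,(0,i*f),(8,i*f),(255,0,255),1)
    cv2.imwrite(n,o)
c(t,400,285,80,45,10,"pics/t_jar.png")
c(t,170,200,190,100,4,"pics/t_rack.png")
c(s,210,220,140,120,5,"pics/s_rack.png")
c(s,370,220,60,50,10,"pics/s_jar.png")
```

```text
(no output)
```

View pics/t_jar.png

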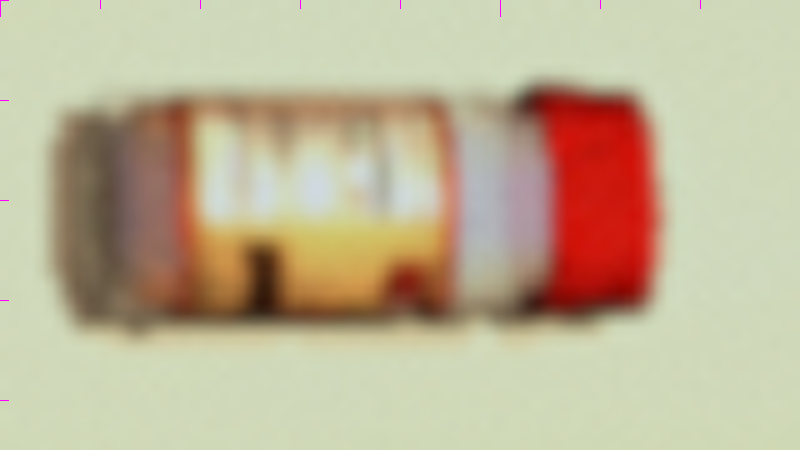

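View pics/t_rack.png

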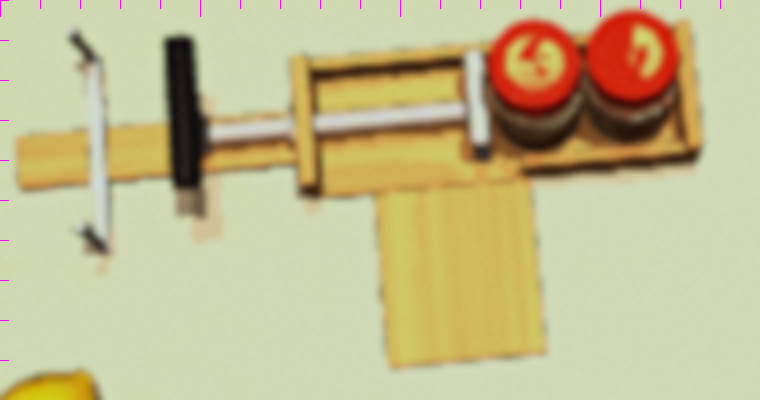

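View pics/s_rack.png

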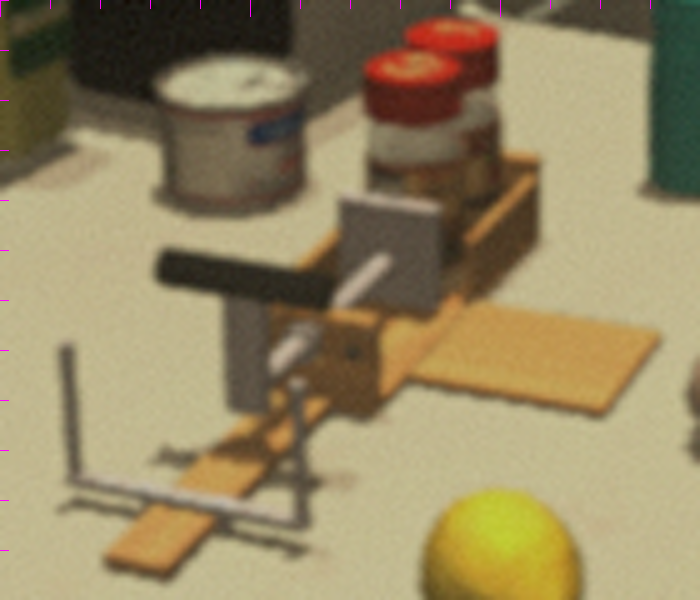

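View pics/s_jar.png

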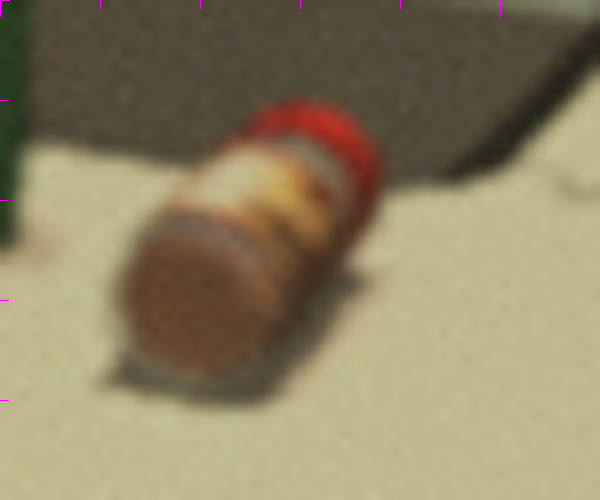

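```bash
cat > h.py <<'E'
import numpy as np,cv2
from workcell import env
from scipy.optimize import least_squares
np.set_printoptions(suppress=True,precision=2)
P={n:env.camera_params(n) for n in("side","top")}
def proj(n,p):
    c=P[n];f=240/np.tan(np.radians(c["fov_y"]/2));T=np.linalg.inv(c["pose"])
    q=T[:3,:3]@np.asarray(p,float)+T[:3,3]
    return np.array([c["cx"]+f*q[0]/q[2],c["cy"]+f*q[1]/q[2]])
def tri(a,b):
    return least_squares(lambda p:np.r_[proj("top",p)-a,proj("side",p)-b],[500,0,20])
def onz(n,uv,z):
    return least_squares(lambda p:proj(n,[p[0],p[1],z])-uv,[500,0]).x
E
cat > fit.py <<'E'
from h import *
obs=[("top",(-122,40,6),(268,291.5)),("top",(-122,-40,6),(306.3,288)),("top",(-33,40,6),(264.5,249)),("top",(-33,-40,6),(302,245)),
("top",(37,123,80),(214.75,209.5)),("top",(-37,123,80),(216.75,246.5)),("top",(14,220,8),(174.25,234.25)),("top",(-14,220,8),(175.25,247.25)),
("top",(49,'c',70),(188.5,208.75)),("top",(-49,'c',70),(190.75,258)),
("side",(-122,-40,6),(342,287.6)),("side",(-122,40,6),(330.6,302.6)),("side",(-33,40,6),(292.4,296)),
("side",(49,'c',70),(223.2,289.2)),("side",(-49,'c',70),(269.6,296.4)),("side",(37,123,80),(243,273)),("side",(-37,123,80),(276,278)),
("side",(14,220,8),(231,332)),("side",(-14,220,8),(244,335))]
def W(v,p):
    x,y,a,z,c=v;q=[123+c if t=='c' else t for t in p]
    return np.array([x+np.cos(a)*q[0]-np.sin(a)*q[1],y+np.sin(a)*q[0]+np.cos(a)*q[1],z+q[2]])
def R(v): return np.array([proj(n,W(v,p))-u for n,p,u in obs])
r=least_squares(lambda v:R(v).ravel(),[500,0,0,0,60],loss="soft_l1");v=r.x
if __name__=="__main__":
    print(v[:2],np.degrees(v[2]),v[3:])
    for o,e in zip(obs,R(v)):print(o[0],o[1],e)
    print("pad",W(v,(-77.5,0,6)),"bar",W(v,(0,123,80)),"mark",W(v,(0,'c',80)))
    for a,b,n in [((268,291.5),(330.6,302.6),"tray+y"),((306.3,288),(342,287.6),"tray-y"),((214.75,209.5),(243,273),"bar far"),((216.75,246.5),(276,278),"bar near"),((188.5,208.75),(223.2,289.2),"pin far"),((190.75,258),(269.6,296.4),"pin near")]:
        t=tri(a,b);print(n,t.x,t.cost)
    # jar: base bottom-centre & lid centre (top silhouettes axis) at z=21
    for n,u in (("base",(405.3,306.5)),("lid",(465.7,305.3)),("yellowish mid",(437,306))):print(n,onz("top",u,21))
    t=tri((405.3,306.5),(370+20,220+29.5));print("jar base tri",t.x,t.cost)
E
python3 fit.py
```

```text
[588.13 -14.49] -1793.1030346710186 [-3.41 53.79]
top (-122, 40, 6) [-0.8   0.38]
top (-122, -40, 6) [0.62 0.05]
top (-33, 40, 6) [-0.79 -0.45]
top (-33, -40, 6) [ 0.82 -0.18]
top (37, 123, 80) [0.32 0.39]
top (-37, 123, 80) [0.69 0.61]
top (14, 220, 8) [-0.14  0.03]
top (-14, 220, 8) [-0.49  0.39]
top (49, 'c', 70) [-0.38 -0.85]
top (-49, 'c', 70) [-0.   -1.12]
side (-122, -40, 6) [ 0.49 -0.8 ]
side (-122, 40, 6) [ 0.17 -0.09]
side (-33, 40, 6) [-0.8  -0.43]
side (49, 'c', 70) [ 0.67 -0.14]
side (-49, 'c', 70) [0.5  1.03]
side (37, 123, 80) [-0.47  1.36]
side (-37, 123, 80) [0.23 2.02]
side (14, 220, 8) [-0.45 -0.51]
side (-14, 220, 8) [-0.12 -0.7 ]
pad [511.19 -23.79   2.59] bar [573.36 107.62  76.59] mark [566.9  161.03  76.59]
tray+y [463.21   9.12   1.44] 0.001003888150963279
tray-y [472.21 -67.52   1.08] 0.00467428538770731
bar far [609.53 111.91  79.8 ] 0.07688562254015235
bar near [536.78 103.75  81.17] 0.002143706274075058
pin far [615.42 166.98  65.87] 0.5886048168027175
pin near [517.3  155.36  68.61] 0.7866682525524837
base [ 437.56 -263.08]
lid [ 442.74 -381.5 ]
yellowish mid [ 440.03 -325.23]
jar base tri [ 434.73 -262.1    31.14] 1.1892075350233446
```

Run:
```python
import cv2
t=cv2.imread("pics/top0.png");s=cv2.imread("pics/side0.png")
def c(im,x,y,w,h,f,n):
    o=cv2.resize(im[y:y+h,x:x+w],None,fx=f,fy=f,interpolation=cv2.INTER_CUBIC)
    for i in range(0,w,10):
        cv2.line(o,(i*f,0),(i*f,8 if i%50 else 16),(255,0,255),1)
    for i in range(0,h,10):
        cv2.line(o,(0,i*f),(8,i*f),(255,0,255),1)
    cv2.imwrite(n,o)
c(t,380,230,100,90,8,"pics/t_dec.png")
c(s,330,195,100,75,8,"pics/s_dec.png")
c(t,180,200,50,70,8,"pics/t_clip.png")
```

```text
(no output)
```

View pics/t_dec.png

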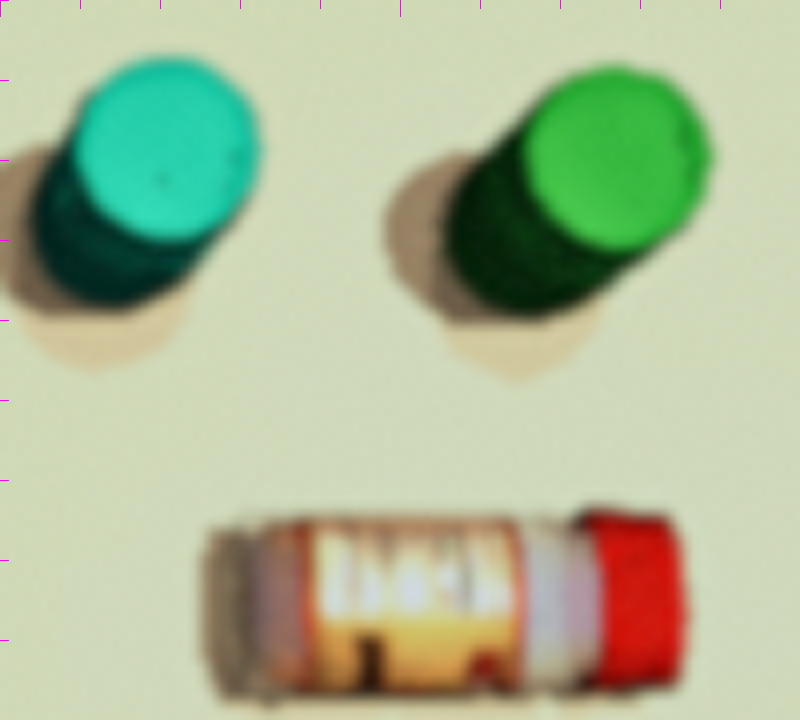

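View pics/s_dec.png

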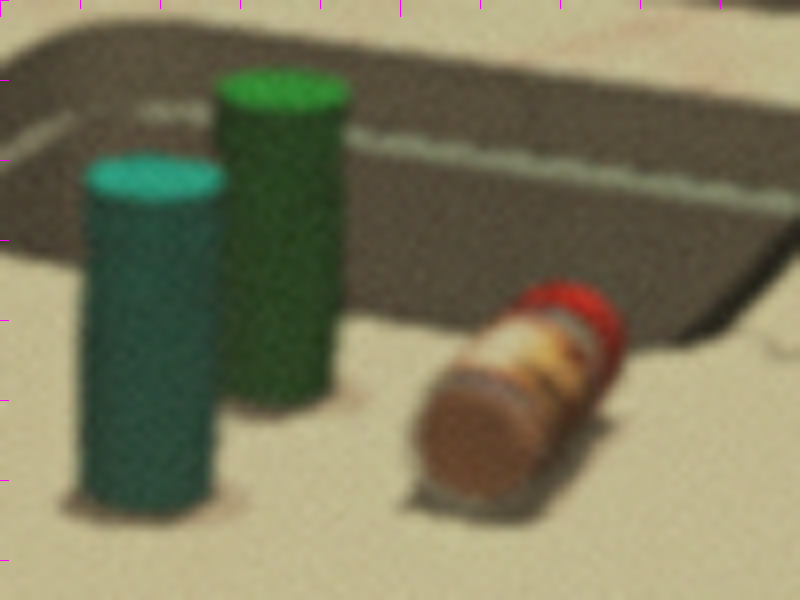

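View pics/t_clip.png

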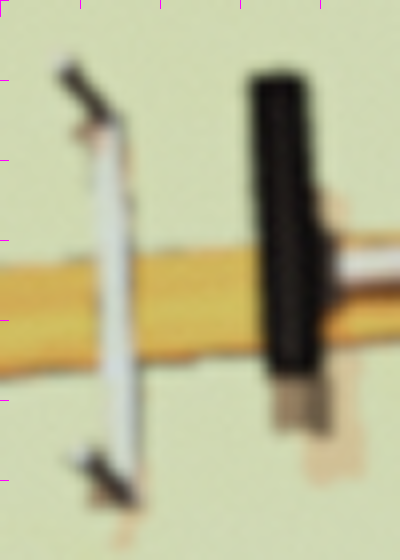

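Run:
```python
from h import *
for n,a,b in(("teal",(401,248.5),(349.25,217.25)),("green",(457.25,249.6),(365.4,206.25)),("garlic",(270,322),(361,297)),("lemon",(180,309),(310,334))):
    t=tri(a,b);print(n,t.x,t.cost)
print("teal base",onz("top",(393.75,257.5),0))
th=np.linspace(0,2*np.pi,40)
def sil(cam,v):
    x,y,a=v[:3];z0=v[3] if len(v)>3 else 0
    ax=np.array([np.sin(a),-np.cos(a),0]);n=np.array([np.cos(a),np.sin(a),0])
    pts=[]
    for s0,r in((0,21),(85,21),(85,22.3),(106,22.3)):
        for t in th: pts.append(proj(cam,np.array([x,y,z0+21.5])+ax*s0+r*(np.cos(t)*n+np.sin(t)*np.array([0,0,1]))))
    return np.array(pts)
def body(cam,v):return sil(cam,v)[:80]
def F(v):
    T=sil("top",v);b=T[:80];S=sil("side",v);d=S[:40]
    # base disc in side: left extreme 382,right~ 398.. bottom 257
    return np.r_[T[:,0].min()-405.3,T[:,0].max()-466.0,b[:,1].min()-294.6,b[:,1].max()-317.0,
      T[80:,1].min()-293.9, T[80:,1].max()-316.2]
r=least_squares(F,[440,-265,0]);print(r.x[:2],np.degrees(r.x[2]),F(r.x))
v=r.x
S=sil("side",v);print("side pred base disc center",S[:40].mean(0),"extent",S[:,0].min(),S[:,0].max(),S[:,1].min(),S[:,1].max(),"seen 389.4,249.6; 381.7 408.2 230 257.5")
```

```text
teal [ 536.36 -243.79  104.78] 0.00014297027767174312
green [ 536.42 -348.28  105.3 ] 0.02196662269122494
garlic [399.87   0.54  25.97] 0.18546952554051632
lemon [421.82 177.62  27.49] 0.028671258083001458
teal base [ 538.74 -243.59]
[ 438.13 -268.42] 2.7438121546584893 [ 1.07 -1.03 -0.14  0.05 -0.36  0.47]
side pred base disc center [387.99 251.81] extent 380.1603183212819 408.114251207623 230.52326476029458 259.68884500972723 seen 389.4,249.6; 381.7 408.2 230 257.5
```

```bash
cat >> h.py <<'E'
from scipy.spatial.transform import Rotation as Ro
def plan(G,Rt):
    "G grasp point mm, Rt Rotation target -> per-total deltas"
    s=env.state();Rc=Ro.from_euler('xyz',s["ee_rot"],degrees=True)
    T=np.array(G)+env.tcp_to_grasp*Rt.apply([0,0,1])
    d=(T-s["ee_pos"])/1000;w=(Rt*Rc.inv()).as_rotvec()
    n=max(np.linalg.norm(d)/.041,np.linalg.norm(w)/.1245)
    print("t",s["time_s"],"tcp",s["ee_pos"],s["ee_rot"],"q",s["qpos"],"F",s["force"],"w",s["gripper_width"])
    np.set_printoptions(precision=4,suppress=True)
    print("total d",d,"w",w,"rows>=",n)
    for k in (10,20): print(k,"per row",d/k,w/k)
E
python3 - <<'E'
from h import *
plan([440.5,-308,200],Ro.from_euler('ZYX',[2.7,-11,180],degrees=True))
E
```

```text
t 0.1 tcp [ 202.84 -537.57  213.22] [180.     0.09 -69.33] q [-70.47  18.35  89.7   -0.    72.04  -1.15] F [ 0.07  0.38 -0.35] w 90.86798521855947
total d [ 0.2412  0.2297 -0.0317] w [-0.1136 -0.1729  1.253 ] rows>= 10.200177248369949
10 per row [ 0.0241  0.023  -0.0032] [-0.0114 -0.0173  0.1253]
20 per row [ 0.0121  0.0115 -0.0016] [-0.0057 -0.0086  0.0626]
```

Request:
drive_tool:
  motion:
    - [[0.024,0.023,-0.003],[-0.011,-0.017,0.122]]
    - [[0.024,0.023,-0.003],[-0.011,-0.017,0.122]]
    - [[0.024,0.023,-0.003],[-0.011,-0.017,0.122]]
    - [[0.024,0.023,-0.003],[-0.011,-0.017,0.122]]
    - [[0.024,0.023,-0.003],[-0.011,-0.017,0.122]]
    - [[0.024,0.023,-0.003],[-0.011,-0.017,0.122]]
    - [[0.024,0.023,-0.003],[-0.011,-0.017,0.122]]
    - [[0.024,0.023,-0.003],[-0.011,-0.017,0.122]]
    - [[0.024,0.023,-0.003],[-0.011,-0.017,0.122]]
    - [[0.024,0.023,-0.003],[-0.011,-0.017,0.122]]
  claw: 0.75
  force: 25

```text
time_s: 0.93
ee_pos: [443.7, -306.4, 183.6]
ee_rot: [-179.7, -10.9, 1.1]
force: [0.8, 0.4, -1.7]
gripper_width: 68.5
```

Run:
```python
from h import *
plan([440.5,-308,34],Ro.from_euler('ZYX',[2.7,-11,180],degrees=True))
for n in("side","top"):
    im=env.grab_frame(n);cv2.imwrite(f"pics/{n}1.png",cv2.cvtColor(im,cv2.COLOR_RGB2BGR))
```

```text
t 0.9333 tcp [ 443.66 -306.41  183.55] [-179.75  -10.91    1.12] q [-40.46  12.3  103.69   8.91  56.3  -46.06] F [ 0.85  0.4  -1.73] w 68.48069614889101
total d [ 0.0004 -0.0014 -0.168 ] w [-0.0043 -0.0017  0.0267] rows>= 4.097893702146772
10 per row [ 0.     -0.0001 -0.0168] [-0.0004 -0.0002  0.0027]
20 per row [ 0.     -0.0001 -0.0084] [-0.0002 -0.0001  0.0013]
```

View pics/top1.png

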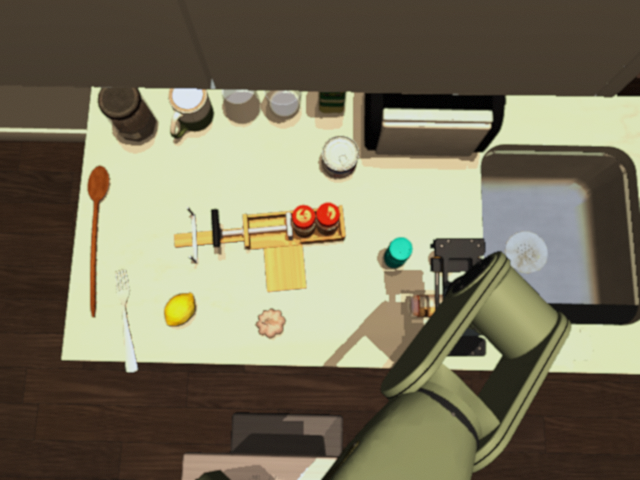

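View pics/side1.png

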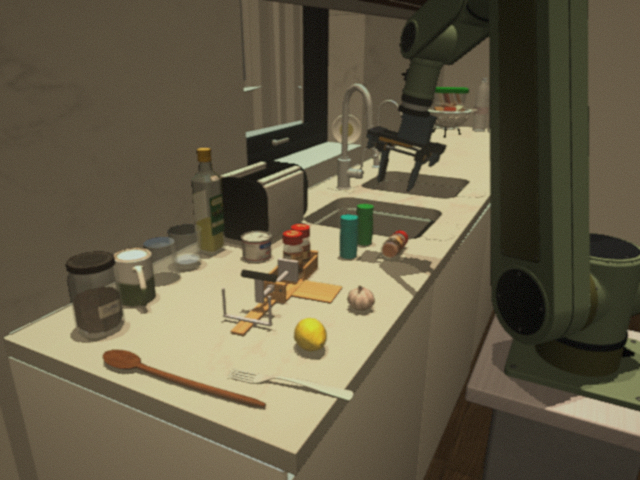

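The gripper body is indeed wide in the jaw direction, covering the green jar at top (458,247). My tilt keeps that end above it. Descending.

Request:
drive_tool:
  motion:
    - [[0,0,-0.015],[0,0,0.003]]
    - [[0,0,-0.015],[0,0,0.003]]
    - [[0,0,-0.015],[0,0,0.003]]
    - [[0,0,-0.015],[0,0,0.003]]
    - [[0,0,-0.015],[0,0,0.003]]
    - [[0,0,-0.015],[0,0,0.003]]
    - [[0,0,-0.015],[0,0,0.003]]
    - [[0,-0.001,-0.015],[0,0,0.003]]
    - [[0,0,-0.01],[0,0,0.003]]
    - [[0,0,0],[0,0,0]]

```text
time_s: 1.87
ee_pos: [441.3, -308.4, 51.8]
ee_rot: [-179.6, -10.7, 2.2]
force: [-0.5, 0.8, -0.1]
gripper_width: 68.1
```

Run:
```python
from h import *
plan([440.5,-308,34],Ro.from_euler('ZYX',[2.7,-11,180],degrees=True))
im=env.grab_frame("side");cv2.imwrite(f"pics/side2.png",cv2.resize(cv2.cvtColor(im,cv2.COLOR_RGB2BGR)[150:300,320:480],None,fx=5,fy=4))
```

```text
t 1.8667 tcp [ 441.32 -308.44   51.8 ] [-179.55  -10.68    2.22] q [-40.91  21.08 113.55  12.28  38.49 -52.34] F [-0.49  0.82 -0.15] w 68.11649499193514
total d [ 0.0028  0.0006 -0.0363] w [-0.0074 -0.0059  0.007 ] rows>= 0.886999963862633
10 per row [ 0.0003  0.0001 -0.0036] [-0.0007 -0.0006  0.0007]
20 per row [ 0.0001  0.     -0.0018] [-0.0004 -0.0003  0.0003]
```

View pics/side2.png

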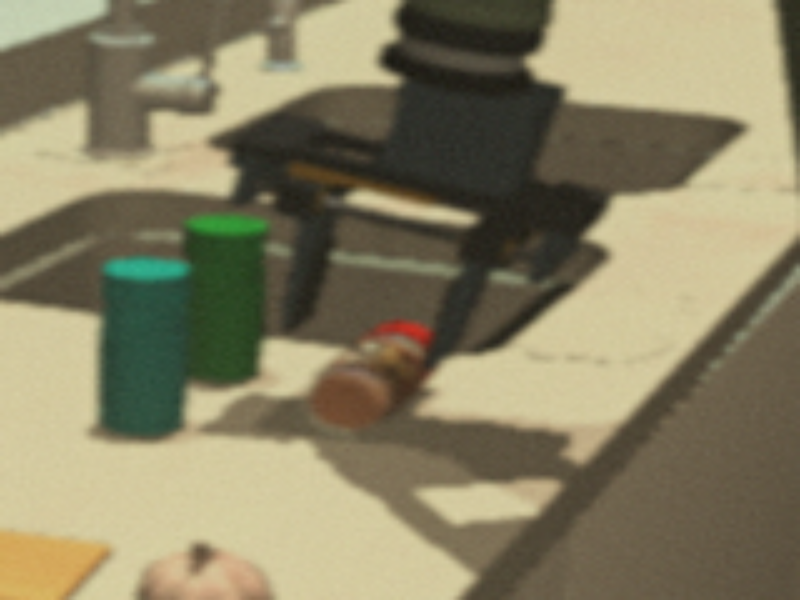

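Request:
drive_tool:
  motion:
    - [[0.001,0,-0.006],[0,0,0.003]]
    - [[0.001,0,-0.006],[0,0,0.002]]
    - [[0.001,0,-0.006],[0,0,0]]
    - [[0,0,-0.006],[0,0,0]]
    - [[0,0,-0.006],[0,0,0]]
    - [[0,0,-0.005],[0,0,0]]
    - [[0,0,0],[0,0,0]]
    - [[0,0,0],[0,0,0]]
    - [[0,0,0],[0,0,0]]
    - [[0,0,0],[0,0,0]]

```text
time_s: 2.75
ee_pos: [446.2, -309.2, 19.3]
ee_rot: [-179.8, -10.9, 2.6]
force: [-0.1, -0.5, 0.1]
gripper_width: 68.7
```

Run:
```python
from h import *
plan([440.5,-308,34],Ro.from_euler('ZYX',[2.7,-11,180],degrees=True))
im=env.grab_frame("side");cv2.imwrite(f"pics/side3.png",cv2.resize(cv2.cvtColor(im,cv2.COLOR_RGB2BGR)[180:280,330:440],None,fx=7,fy=6))
```

```text
t 2.75 tcp [ 446.21 -309.2    19.27] [-179.77  -10.92    2.61] q [-40.65  24.03 115.14  13.83  33.77 -54.32] F [-0.05 -0.48  0.08] w 68.72074086815284
total d [-0.0021  0.0014 -0.0037] w [-0.004  -0.0015  0.0009] rows>= 0.10970992632881646
10 per row [-0.0002  0.0001 -0.0004] [-0.0004 -0.0002  0.0001]
20 per row [-0.0001  0.0001 -0.0002] [-0.0002 -0.0001  0.    ]
```

View pics/side3.png

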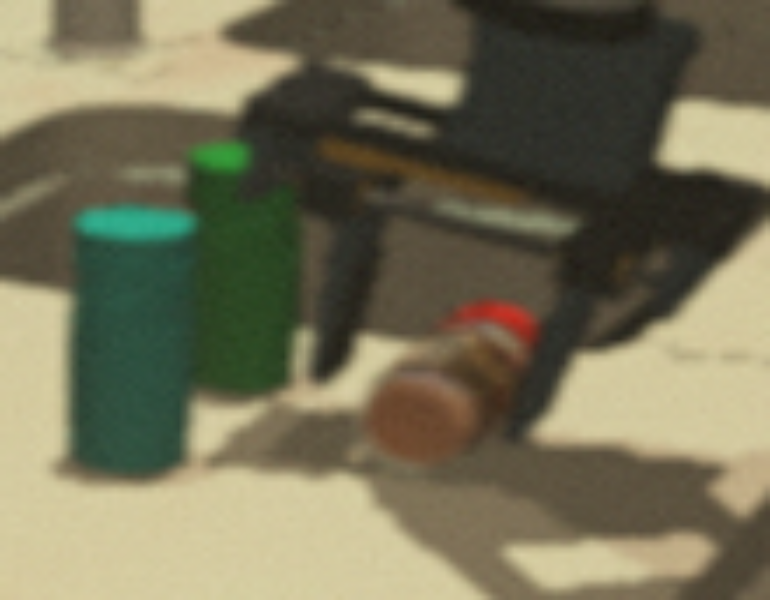

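Request:
drive_tool:
  motion:
    - [[-0.001,0,-0.002],[0,0,0]]
    - [[-0.001,0,-0.002],[0,0,0]]
    - [[0,0,0],[0,0,0]]
    - [[0,0,0],[0,0,0]]
    - [[0,0,0],[0,0,0]]
    - [[0,0,0],[0,0,0]]
    - [[0,0,0],[0,0,0]]
    - [[0,0,0],[0,0,0]]
    - [[0,0,0],[0,0,0]]
    - [[0,0,0],[0,0,0]]
  claw: 0.3
  force: 20

```text
time_s: 3.63
ee_pos: [444.0, -309.0, 14.9]
ee_rot: [-179.7, -10.9, 2.6]
force: [0.0, 0.7, -2.2]
gripper_width: 44.1
```

Request:
drive_tool:
  motion:
    - [[0,0,0.006],[0,0,0]]
    - [[0,0,0.006],[0,0,0]]
    - [[-0.004,0,0.006],[0,0,0]]
    - [[-0.008,0,0],[0,0,0]]
    - [[-0.008,0,0],[0,0,0]]
    - [[-0.008,0,0],[0,0,0]]
    - [[-0.008,0,0],[0,0,0]]
    - [[-0.008,0,0],[0,0,0]]
    - [[-0.006,0,0],[0,0,0]]
    - [[0,0,0],[0,0,0]]

```text
time_s: 4.47
ee_pos: [392.3, -308.6, 32.7]
ee_rot: [-179.7, -10.8, 2.5]
force: [0.5, 0.4, -2.4]
gripper_width: 43.9
```

Run:
```python
from h import *
plan([390,-308,35],Ro.from_euler('ZYX',[2.7,-11,180],degrees=True))
im=env.grab_frame("side");cv2.imwrite(f"pics/side4.png",cv2.resize(cv2.cvtColor(im,cv2.COLOR_RGB2BGR)[180:280,330:450],None,fx=6,fy=6))
```

```text
t 4.4667 tcp [ 392.3  -308.58   32.69] [-179.67  -10.83    2.53] q [-45.01  20.08 119.49  14.68  34.2  -59.3 ] F [ 0.48  0.42 -2.44] w 43.856533665005834
total d [ 0.0013  0.0007 -0.0161] w [-0.0055 -0.0033  0.0019] rows>= 0.39535390747247956
10 per row [ 0.0001  0.0001 -0.0016] [-0.0006 -0.0003  0.0002]
20 per row [ 0.0001  0.     -0.0008] [-0.0003 -0.0002  0.0001]
```

View pics/side4.png

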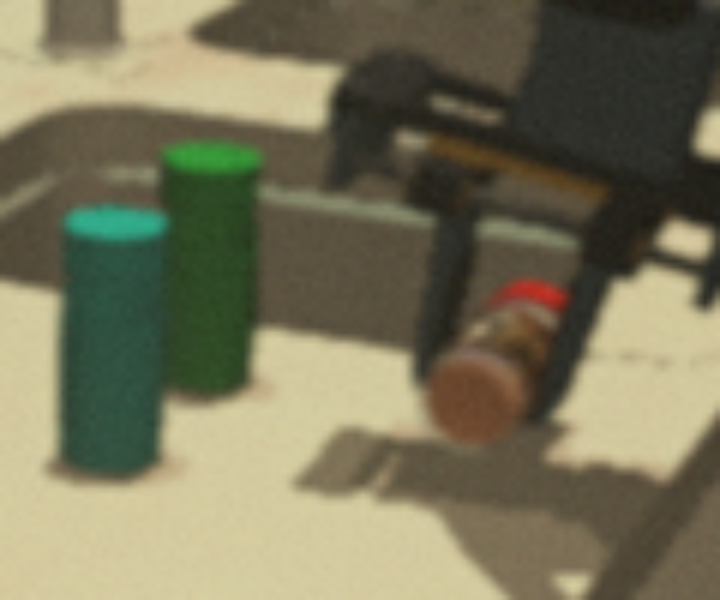

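Request:
drive_tool:
  motion:
    - [[0,0,-0.005],[0,0,0]]
    - [[0,0,-0.005],[0,0,0]]
    - [[0,0,-0.004],[0,0,0]]
    - [[0,0,-0.003],[0,0,0]]
    - [[0,0,0],[0,0,0]]
    - [[0,0,0],[0,0,0]]
    - [[0,0,0],[0,0,0]]
    - [[0,0,0],[0,0,0]]
    - [[0,0,0],[0,0,0]]
    - [[0,0,0],[0,0,0]]

```text
time_s: 5.35
ee_pos: [394.1, -309.1, 16.1]
ee_rot: [-179.8, -10.9, 2.6]
force: [0.7, 0.3, -1.1]
gripper_width: 44.2
```

Request:
drive_tool:
  motion:
    - [[0,0,0],[0,0,0]]
    - [[0,0,0],[0,0,0]]
    - [[0,0,0],[0,0,0]]
    - [[0,0,0],[0,0,0]]
    - [[0,0,0],[0,0,0]]
    - [[0,0,0],[0,0,0]]
    - [[0,0,0.002],[0,0,0]]
    - [[-0.001,0,0.005],[0,0,0]]
    - [[-0.001,0,0.005],[0,0,0]]
    - [[-0.001,0,0.006],[0,0,0]]
  claw: 0.75

```text
time_s: 6.18
ee_pos: [390.8, -309.0, 34.5]
ee_rot: [-179.7, -10.9, 2.6]
force: [0.3, -0.4, -0.1]
gripper_width: 68.7
```

Run:
```python
from h import *
plan([390,-315,140],Ro.from_euler('ZYX',[2.7,0,225],degrees=True))
im=env.grab_frame("side");cv2.imwrite(f"pics/side5.png",cv2.resize(cv2.cvtColor(im,cv2.COLOR_RGB2BGR)[180:280,330:450],None,fx=6,fy=6))
```

```text
t 6.1833 tcp [ 390.85 -308.97   34.49] [-179.74  -10.89    2.61] q [-45.19  19.83 119.54  14.69  34.34 -59.51] F [ 0.33 -0.44 -0.06] w 68.68080563343119
total d [-0.0015  0.0073  0.0922] w [0.7692 0.2161 0.0757] rows>= 6.446443612346274
10 per row [-0.0001  0.0007  0.0092] [0.0769 0.0216 0.0076]
20 per row [-0.0001  0.0004  0.0046] [0.0385 0.0108 0.0038]
```

View pics/side5.png

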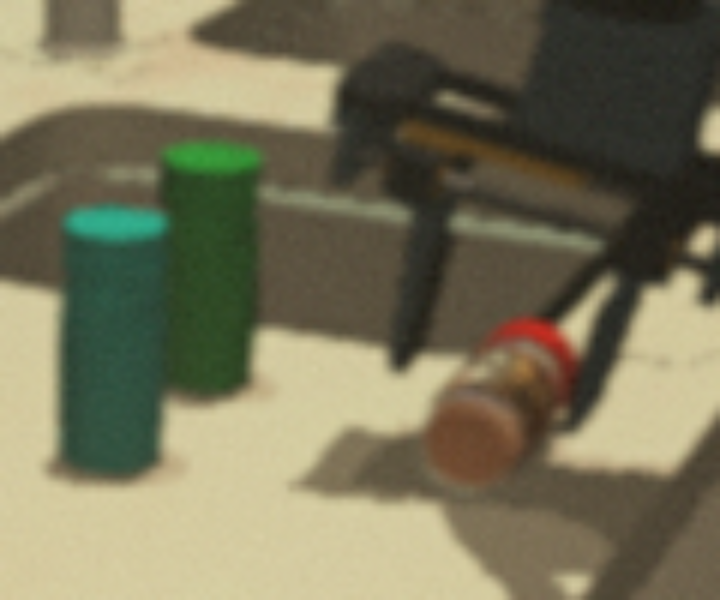

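Request:
drive_tool:
  motion:
    - [[0,0,0.02],[0,0,0]]
    - [[0,0,0.02],[0.06,0.015,0.006]]
    - [[0,0,0.015],[0.09,0.025,0.01]]
    - [[0,0.001,0.01],[0.09,0.025,0.01]]
    - [[0,0.001,0.01],[0.09,0.025,0.01]]
    - [[0,0.001,0.01],[0.09,0.025,0.01]]
    - [[0,0.001,0.007],[0.09,0.025,0.01]]
    - [[0,0.001,0],[0.09,0.025,0.01]]
    - [[0,0.001,0],[0.09,0.025,0.005]]
    - [[0,0.001,0],[0.079,0.026,0.005]]

```text
time_s: 7.07
ee_pos: [391.1, -302.9, 126.3]
ee_rot: [-134.8, -0.1, 2.5]
force: [-0.2, 0.2, -0.9]
gripper_width: 68.2
```

Run:
```python
from h import *
plan([390,-315,70],Ro.from_euler('ZYX',[2.7,0,225],degrees=True))
for n in("side","top"):
    im=env.grab_frame(n);cv2.imwrite(f"pics/{n}6.png",cv2.cvtColor(im,cv2.COLOR_RGB2BGR))
```

```text
t 7.0667 tcp [ 391.13 -302.92  126.32] [-134.84   -0.09    2.54] q [-54.4   35.64  89.08  22.91  94.95 -63.31] F [-0.16  0.17 -0.88] w 68.16367372819381
total d [-0.0018  0.0012 -0.0696] w [-0.0028  0.0015  0.0028] rows>= 1.698769093724102
10 per row [-0.0002  0.0001 -0.007 ] [-0.0003  0.0002  0.0003]
20 per row [-0.0001  0.0001 -0.0035] [-0.0001  0.0001  0.0001]
```

View pics/side6.png

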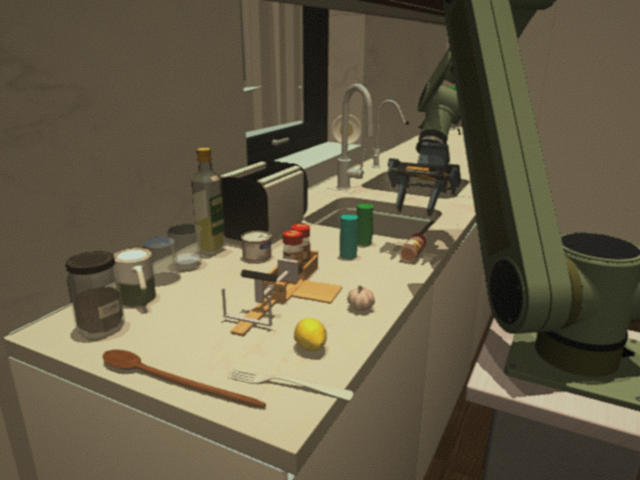

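View pics/top6.png

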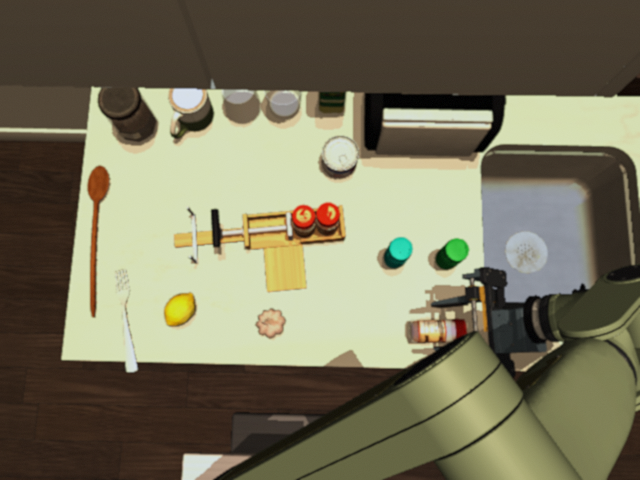

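Run:
```python
from h import *
im=cv2.imread("pics/top6.png");cv2.imwrite("pics/t6c.png",cv2.resize(im[285:365,390:490],None,fx=8,fy=7,interpolation=cv2.INTER_CUBIC))
for u in((410.5,331),(437,332)):print(onz("top",u,21))
```

```text
[ 390.2  -272.76]
[ 389.51 -324.21]
```

View pics/t6c.png

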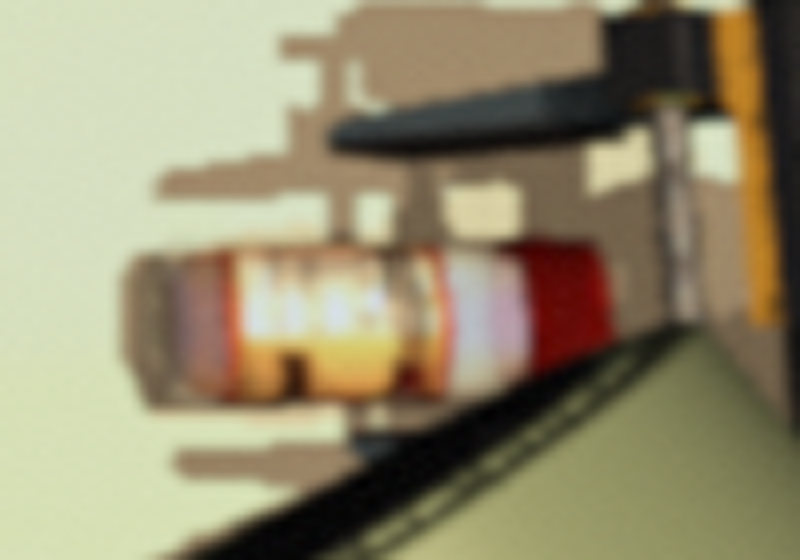

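Request:
drive_tool:
  motion:
    - [[0,0,-0.012],[0,0,0]]
    - [[0,0,-0.012],[0,0,0]]
    - [[0,0,-0.012],[0,0,0]]
    - [[0,0,-0.012],[0,0,0]]
    - [[0,0,-0.012],[0,0,0]]
    - [[0,0,-0.01],[0,0,0]]
    - [[0,0,0],[0,0,0]]
    - [[0,0,0],[0,0,0]]
    - [[0,0,0],[0,0,0]]
    - [[0,0,0],[0,0,0]]

```text
time_s: 8.0
ee_pos: [391.3, -302.3, 56.4]
ee_rot: [-135.0, -0.1, 2.6]
force: [0.1, -0.2, 0.9]
gripper_width: 68.8
```

Request:
drive_tool:
  motion:
    - [[0,0,-0.007],[0,0,0]]
    - [[0,0,-0.007],[0,0,0]]
    - [[0,0,-0.007],[0,0,0]]
    - [[0,0,-0.007],[0,0,0]]
    - [[0,0,-0.006],[0,0,0]]
    - [[0,0,-0.004],[0,0,0]]
    - [[0,0,0],[0,0,0]]
    - [[0,0,0],[0,0,0]]
    - [[0,0,0],[0,0,0]]
    - [[0,0,0],[0,0,0]]

```text
time_s: 8.83
ee_pos: [391.1, -302.1, 18.2]
ee_rot: [-135.0, -0.1, 2.6]
force: [0.4, -0.4, -0.9]
gripper_width: 67.9
```

Run:
```python
from h import *
plan([390,-315,30],Ro.from_euler('ZYX',[2.7,0,225],degrees=True))
im=env.grab_frame("side");cv2.imwrite(f"pics/side7.png",cv2.resize(cv2.cvtColor(im,cv2.COLOR_RGB2BGR)[180:280,350:470],None,fx=6,fy=6))
```

```text
t 8.8333 tcp [ 391.11 -302.14   18.23] [-135.01   -0.13    2.56] q [-54.33  42.81  93.49  22.93  84.11 -67.8 ] F [ 0.39 -0.36 -0.93] w 67.94635435755511
total d [-0.0017  0.0004 -0.0015] w [-0.      0.0022  0.0024] rows>= 0.05736573076634909
10 per row [-0.0002  0.     -0.0002] [-0.      0.0002  0.0002]
20 per row [-0.0001  0.     -0.0001] [-0.      0.0001  0.0001]
```

View pics/side7.png

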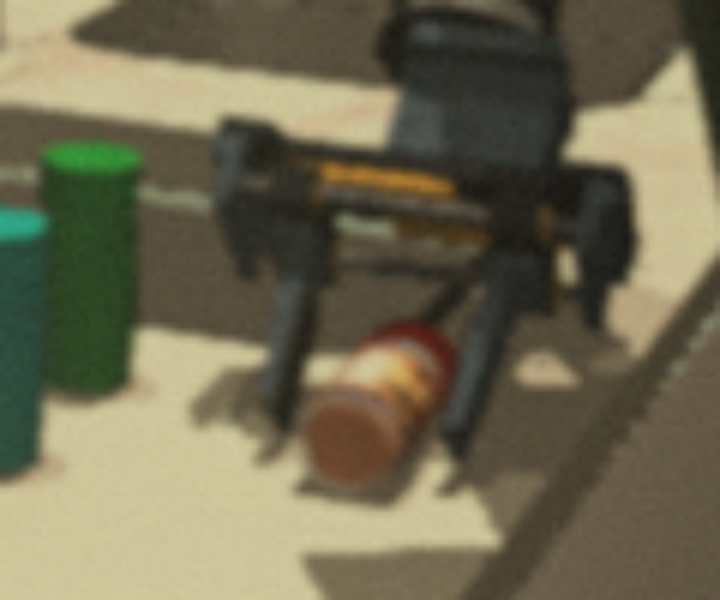

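Request:
drive_tool:
  motion:
    - [[0,0,-0.001],[0,0,0]]
    - [[0,0,-0.001],[0,0,0]]
    - [[0,0,0],[0,0,0]]
    - [[0,0,0],[0,0,0]]
    - [[0,0,0],[0,0,0]]
    - [[0,0,0],[0,0,0]]
    - [[0,0,0],[0,0,0]]
    - [[0,0,0],[0,0,0]]
    - [[0,0,0],[0,0,0]]
    - [[0,0,0],[0,0,0]]
  claw: 0.3
  force: 25

```text
time_s: 9.72
ee_pos: [390.9, -302.0, 16.0]
ee_rot: [-135.0, -0.1, 2.6]
force: [-0.3, 0.5, 0.9]
gripper_width: 42.7
```

Request:
drive_tool:
  motion:
    - [[0,0,0.008],[0,0,0]]
    - [[0,0,0.014],[0,0,0]]
    - [[0,0,0.018],[0,0,0]]
    - [[0,0,0.02],[0,0,0]]
    - [[0,0,0.02],[0,0,0]]
    - [[0,0,0.02],[0,0,0]]
    - [[0,0,0.02],[0,0,0]]
    - [[0,0,0.02],[0,0,0]]
    - [[0,0,0.02],[0,0,0]]
    - [[0,0,0.02],[0,0,0]]

```text
time_s: 10.55
ee_pos: [390.9, -301.9, 198.2]
ee_rot: [-135.1, -0.1, 2.6]
force: [-0.6, 0.5, -1.4]
gripper_width: 42.6
```

Run:
```python
from h import *
R0=Ro.from_euler('ZYX',[2.7,0,225],degrees=True)
# standing: lid dir -> up, tool heading: yaw so x_t=+y
Rf=Ro.from_euler('Z',90,degrees=True)*Ro.from_euler('X',-90,degrees=True)*Ro.from_euler('Z',-2.7,degrees=True)*R0
print(Rf.as_matrix(),Rf.as_euler('xyz',degrees=True))
plan([470,-100,215],Rf)
for n in("side","top"):
    im=env.grab_frame(n);cv2.imwrite(f"pics/{n}8.png",cv2.cvtColor(im,cv2.COLOR_RGB2BGR))
```

```text
[[ 0.    0.71  0.71]
 [ 1.    0.   -0.  ]
 [-0.    0.71 -0.71]] [135.   0.  90.]
t 10.55 tcp [ 390.85 -301.86  198.23] [-135.05   -0.14    2.57] q [-54.33  31.55  84.99  23.35 102.26 -60.08] F [-0.57  0.52 -1.37] w 42.608286346684245
total d [0.0924 0.2019 0.0035] w [-1.1767 -1.2276  1.1747] rows>= 16.600194952074084
10 per row [0.0092 0.0202 0.0003] [-0.1177 -0.1228  0.1175]
20 per row [0.0046 0.0101 0.0002] [-0.0588 -0.0614  0.0587]
```

View pics/side8.png

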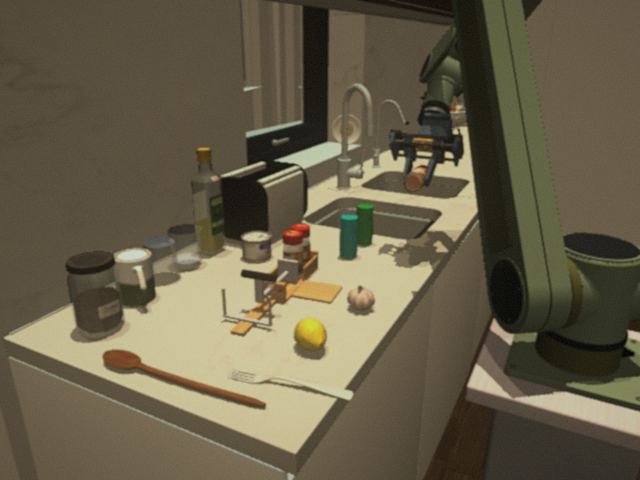

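Request:
drive_tool:
  motion:
    - [[0.005,0.01,0.004],[-0.059,-0.061,0.059]]
    - [[0.005,0.01,0.004],[-0.059,-0.061,0.059]]
    - [[0.005,0.01,0.004],[-0.059,-0.061,0.059]]
    - [[0.005,0.01,0.004],[-0.059,-0.061,0.059]]
    - [[0.005,0.01,0.004],[-0.059,-0.061,0.059]]
    - [[0.005,0.01,0.004],[-0.059,-0.061,0.059]]
    - [[0.005,0.01,0.004],[-0.059,-0.061,0.059]]
    - [[0.005,0.01,0.004],[-0.059,-0.061,0.059]]
    - [[0.005,0.01,0.004],[-0.059,-0.061,0.059]]
    - [[0.005,0.01,0.004],[-0.059,-0.061,0.059]]

```text
time_s: 11.48
ee_pos: [440.6, -201.0, 235.6]
ee_rot: [179.9, -18.6, 46.6]
force: [-0.2, 0.3, -2.1]
gripper_width: 42.8
```

Run:
```python
from h import *
Rf=Ro.from_euler('xyz',[135,0,90],degrees=True)
plan([490,-60,215],Rf)
```

```text
t 11.4833 tcp [ 440.6  -201.02  235.64] [179.87 -18.61  46.57] q [-38.65   7.74 103.26  19.98  68.5  -92.5 ] F [-0.23  0.33 -2.15] w 42.83242773436468
total d [ 0.0627  0.141  -0.0339] w [-0.5818 -0.6161  0.5859] rows>= 8.275066248761311
10 per row [ 0.0063  0.0141 -0.0034] [-0.0582 -0.0616  0.0586]
20 per row [ 0.0031  0.0071 -0.0017] [-0.0291 -0.0308  0.0293]
```

Request:
drive_tool:
  motion:
    - [[0.006,0.014,0],[-0.058,-0.062,0.059]]
    - [[0.006,0.014,0],[-0.058,-0.062,0.059]]
    - [[0.006,0.014,0],[-0.058,-0.062,0.059]]
    - [[0.006,0.014,0],[-0.058,-0.062,0.059]]
    - [[0.006,0.014,0],[-0.058,-0.062,0.059]]
    - [[0.006,0.014,0],[-0.058,-0.062,0.059]]
    - [[0.006,0.014,0],[-0.058,-0.062,0.059]]
    - [[0.006,0.014,0],[-0.058,-0.062,0.059]]
    - [[0.006,0.014,0],[-0.058,-0.062,0.059]]
    - [[0.006,0.014,0],[-0.058,-0.062,0.059]]

```text
time_s: 12.32
ee_pos: [498.7, -62.3, 234.7]
ee_rot: [135.5, -0.7, 89.9]
force: [0.7, 2.3, -1.0]
gripper_width: 42.6
```

Run:
```python
from h import *
Rf=Ro.from_euler('xyz',[135,0,90],degrees=True)
plan([511,-24,100],Rf)
for n in("side","top"):
    im=env.grab_frame(n);cv2.imwrite(f"pics/{n}9.png",cv2.cvtColor(im,cv2.COLOR_RGB2BGR))
```

```text
t 12.3167 tcp [498.7  -62.31 234.7 ] [135.53  -0.72  89.89] q [ -16.26   -5.8   129.94   43.51   17.19 -143.4 ] F [ 0.69  2.25 -1.  ] w 42.564700861474975
total d [ 0.0256  0.0383 -0.148 ] w [-0.0126 -0.0092  0.0019] rows>= 3.7804414403680133
10 per row [ 0.0026  0.0038 -0.0148] [-0.0013 -0.0009  0.0002]
20 per row [ 0.0013  0.0019 -0.0074] [-0.0006 -0.0005  0.0001]
```

View pics/side9.png

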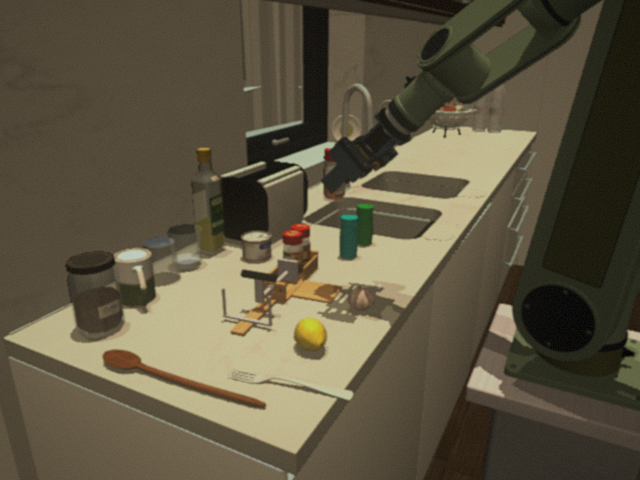

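View pics/top9.png

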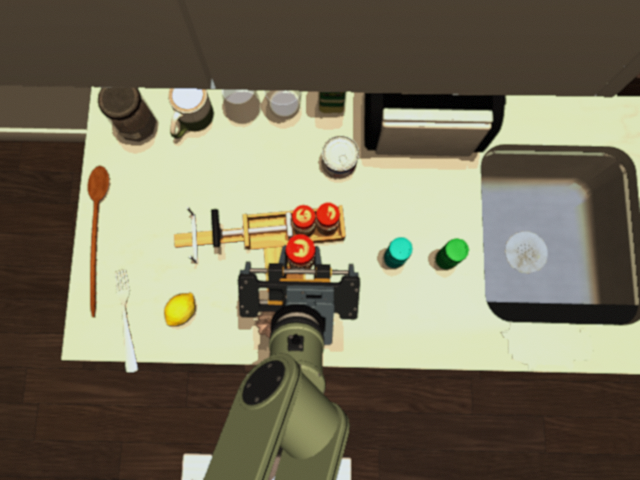

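```bash
cat >> h.py <<'E'
def FKR(q):
    return Ro.from_euler('ZYZYZ',[q[0],q[1]+q[2],q[3],q[4],q[5]+180],degrees=True)
LIM=np.array([[-177.97,177.97],[-48.28,115.42],[12.27,149.76],[-77.06,257.06],[2.81,150.46],[-146.56,146.56]])
data=[ # (q, tcp, rot)
([-70.47,18.35,89.7,0,72.04,-1.15],[202.84,-537.57,213.22],[180,.09,-69.33]),
([-40.46,12.3,103.69,8.91,56.3,-46.06],[443.66,-306.41,183.55],[-179.75,-10.91,1.12]),
([-40.65,24.03,115.14,13.83,33.77,-54.32],[446.21,-309.2,19.27],[-179.77,-10.92,2.61]),
([-45.01,20.08,119.49,14.68,34.2,-59.3],[392.3,-308.58,32.69],[-179.67,-10.83,2.53]),
([-54.4,35.64,89.08,22.91,94.95,-63.31],[391.13,-302.92,126.32],[-134.84,-.09,2.54]),
([-54.33,42.81,93.49,22.93,84.11,-67.8],[391.11,-302.14,18.23],[-135.01,-.13,2.56]),
([-54.33,31.55,84.99,23.35,102.26,-60.08],[390.85,-301.86,198.23],[-135.05,-.14,2.57]),
([-38.65,7.74,103.26,19.98,68.5,-92.5],[440.6,-201.02,235.64],[179.87,-18.61,46.57]),
([-16.26,-5.8,129.94,43.51,17.19,-143.4],[498.7,-62.31,234.7],[135.53,-.72,89.89])]
E
cat > kin.py <<'E'
from h import *
def FKp(q,k):
    # base radial offset a0,height d1,upper l2,elbow angle offset e, forearm offsets; tool L
    a0,d1,l2,a3,l3,L,a5=k
    Rz=Ro.from_euler('Z',q[0],degrees=True)
    Ra=Rz*Ro.from_euler('Y',q[1],degrees=True);Rb=Rz*Ro.from_euler('Y',q[1]+q[2],degrees=True)
    R4=Rb*Ro.from_euler('ZY',[q[3],q[4]],degrees=True)
    return Rz.apply([a0,0,d1])+Ra.apply([0,0,l2])+Rb.apply([a3,0,l3])+R4.apply([a5,0,L])
D=[(np.array(q),np.array(p),Ro.from_euler('xyz',r,degrees=True)) for q,p,r in data]
K=least_squares(lambda k:np.concatenate([FKp(q,k)-p for q,p,r in D]),[50,400,400,0,400,250,0]).x
if __name__=="__main__":
    for q,p,r in D: print(np.degrees((FKR(q)*r.inv()).magnitude()),FKp(q,K)-p)
    print(K)
def IK(p,R,q0):
    f=lambda q:np.r_[(FKp(q,K)-p)/5,np.degrees((R*FKR(q).inv()).as_rotvec())]
    r=least_squares(f,np.clip(q0,LIM[:,0]+.01,LIM[:,1]-.01),bounds=(LIM[:,0],LIM[:,1]))
    return r.x,np.sqrt(r.cost)
E
python3 kin.py
```

```text
Traceback (most recent call last):
  File "kin.py", line 12, in <module>
    for q,p,r in D: print(np.degrees((FKR(q)*r.inv()).magnitude()),FKp(q,K)-p)
                                      ~~~^^^
  File "h.py", line 26, in FKR
    return Ro.from_euler('ZYZYZ',[q[0],q[1]+q[2],q[3],q[4],q[5]+180],degrees=True)
           ~~~~~~~~~~~~~^^^^^^^^^^^^^^^^^^^^^^^^^^^^^^^^^^^^^^^^^^^^^^^^^^^^^^^^^^
  File "scipy/spatial/transform/_rotation.pyx", line 1413, in scipy.spatial.transform._rotation.Rotation.from_euler
ValueError: Expected axis specification to be a non-empty string of upto 3 characters, got ZYZYZ
```

```bash
sed -i "s/return Ro.from_euler('ZYZYZ.*/return Ro.from_euler('ZYZ',[q[0],q[1]+q[2],q[3]],degrees=True)*Ro.from_euler('YZ',[q[4],q[5]+180],degrees=True)/" h.py
python3 kin.py
cat > try.py <<'E'
from kin import *
s=env.state();qc=s["qpos"]
for til in (45,55):
  for hd in (0,-30,-45,-60,-75,-90,-105):
    # jar upright; heading hd ; tilt from vertical til
    R=Ro.from_euler('ZYX',[hd+90,0,180-til],degrees=True)
    out=[]
    for z in (60,200):
        G=np.array([511,-24,z]);p=G+18.8*R.apply([0,0,1])
        best=min((IK(p,R,q0) for q0 in (qc,[0,10,120,-50,50,-80],[0,10,120,-50,50,80],[0,10,120,170,20,0],[0,10,120,90,40,90],[0,10,120,0,20,-90])),key=lambda t:t[1])
        out.append((np.round(best[0]),round(best[1],2)))
    print(til,hd,R.apply([0,0,1]),out)
E
python3 try.py
```

```text
0.010160445587079046 [-8.9  -9.19 -3.95]
0.008610324046232833 [-3.91 -6.13 -2.88]
0.010570984317253984 [-2.01 -6.33 -3.25]
0.014497371047632067 [-4.98 -3.14 -1.63]
0.006635523490431935 [-1.5   0.4   3.12]
0.010712786129006785 [-0.34 -0.09  0.63]
0.00573402827326802 [-1.84  0.15  4.28]
0.008321516969738848 [-4.3   1.43 -0.12]
0.0034886093052331865 [-1.26  0.03  3.81]
[ -3.34 136.44 645.42  46.97 424.71 363.53   8.39]
45 0 [ 0.71 -0.   -0.71] [(array([ -5.,  24., 149., 174.,  39.,  91.]), np.float64(0.0)), (array([ -6.,   1., 136., 119.,   5., 147.]), np.float64(0.31))]
45 -30 [ 0.61 -0.35 -0.71] [(array([ 19.,  25., 143., 241.,  38.,  74.]), np.float64(0.0)), (array([ 19.,   5., 130., -73.,  34.,  19.]), np.float64(0.0))]
45 -45 [ 0.5  -0.5  -0.71] [(array([ 23.,  27., 139., 257.,  42.,  75.]), np.float64(2.72)), (array([ 24.,  10., 125., -64.,  48.,  26.]), np.float64(0.0))]
45 -60 [ 0.35 -0.61 -0.71] [(array([ 26.,  28., 127., -70.,  49.,  56.]), np.float64(0.0)), (array([ 26.,  14., 118., -55.,  59.,  31.]), np.float64(0.0))]
45 -75 [ 0.18 -0.68 -0.71] [(array([ 26.,  31., 119., -5
[... 806 characters left out ...]
64(1.0)), (array([ 30.,  14., 130., -77.,  54.,  44.]), np.float64(0.31))]
55 -60 [ 0.41 -0.71 -0.57] [(array([ 31.,  34., 129., -77.,  57.,  70.]), np.float64(0.13)), (array([ 31.,  18., 122., -65.,  65.,  45.]), np.float64(0.0))]
55 -75 [ 0.21 -0.79 -0.57] [(array([ 30.,  36., 120., -62.,  64.,  64.]), np.float64(0.0)), (array([ 30.,  23., 113., -55.,  75.,  46.]), np.float64(0.0))]
55 -90 [ 0.   -0.82 -0.57] [(array([ 27.,  39., 110., -50.,  72.,  61.]), np.float64(0.0)), (array([ 27.,  27., 104., -47.,  84.,  48.]), np.float64(0.0))]
55 -105 [-0.21 -0.79 -0.57] [(array([ 23.,  41., 102., -41.,  81.,  62.]), np.float64(0.0)), (array([ 23.,  31.,  96., -40.,  93.,  51.]), np.float64(0.0))]
```

```bash
cat > sim.py <<'E'
from kin import *
s=env.state();q=s["qpos"];Rc=Ro.from_euler('xyz',s["ee_rot"],degrees=True);p=s["ee_pos"].copy()
Rm=Ro.from_euler('ZYX',[40,0,180-10],degrees=True)
Rf=Ro.from_euler('ZYX',[0,0,180-45],degrees=True)
pf=np.array([511,-24,200])+18.8*Rf.apply([0,0,1])
def path(Ra,Rb,pa,pb,n,q):
    w=(Rb*Ra.inv()).as_rotvec();print("w/row",w/n,"d/row",(pb-pa)/n/1000)
    for i in range(1,n+1):
        q,e=IK(pa+(pb-pa)*i/n,Ro.from_rotvec(w*i/n)*Ra,q)
        if i%2==0:print(i,np.round(q),round(e,2))
    return q
pm=np.array([480,-60,240.])
q=path(Rc,Rm,p,pm,10,q)
q=path(Rm,Rf,pm,pf,10,q)
E
python3 sim.py
```

```text
w/row [ 0.02  0.06 -0.08] d/row [-0.  0.  0.]
2 [ -8.  -5. 125.   4.  23. -90.] 0.0
4 [ -3.  -4. 120.  -9.  34. -66.] 0.0
6 [ -1.  -1. 114. -11.  45. -54.] 0.0
8 [ -1.   2. 108. -10.  55. -45.] 0.0
10 [ -1.   6. 103.  -8.  65. -38.] 0.0
w/row [-0.06 -0.02 -0.07] d/row [ 0.    0.   -0.01]
2 [  5.   7. 105. -18.  64. -20.] 0.0
4 [ 12.   9. 106. -27.  65.  -2.] 0.0
6 [ 17.  13. 106. -34.  68.  15.] 0.0
8 [ 21.  18. 105. -39.  73.  29.] 0.0
10 [ 23.  23. 103. -41.  79.  41.] 0.0
```

Run:
```python
import numpy as np
from kin import *
s=env.state();Rc=Ro.from_euler('xyz',s["ee_rot"],degrees=True)
Rm=Ro.from_euler('ZYX',[40,0,170],degrees=True)
np.set_printoptions(precision=4,suppress=True)
print((Rm*Rc.inv()).as_rotvec(), np.array([480,-60,240])-s["ee_pos"])
```

```text
[ 0.2443  0.5645 -0.8379] [-17.4506   1.1883   7.0651]
```

Request:
drive_tool:
  motion:
    - [[-0.001,0,0.001],[0.009,0.02,-0.03]]
    - [[-0.001,0,0.001],[0.012,0.029,-0.043]]
    - [[-0.002,0,0.001],[0.024,0.056,-0.084]]
    - [[-0.002,0,0.001],[0.024,0.056,-0.084]]
    - [[-0.002,0,0.001],[0.024,0.056,-0.084]]
    - [[-0.002,0,0.001],[0.024,0.056,-0.084]]
    - [[-0.002,0,0.001],[0.03,0.07,-0.104]]
    - [[-0.002,0,0],[0.03,0.07,-0.104]]
    - [[-0.002,0,0],[0.03,0.07,-0.104]]
    - [[-0.002,0,0],[0.03,0.07,-0.104]]

```text
time_s: 13.25
ee_pos: [485.3, -59.6, 240.1]
ee_rot: [163.5, -3.1, 49.7]
force: [0.1, -0.9, -1.9]
gripper_width: 42.9
```

Run:
```python
from h import *
plan([511,-24,200],Ro.from_euler('ZYX',[0,0,135],degrees=True))
```

```text
t 13.25 tcp [485.28 -59.63 240.11] [163.53  -3.14  49.75] q [ -3.29   1.91 108.68  -9.06  54.66 -48.29] F [ 0.12 -0.89 -1.9 ] w 42.93544929730865
total d [ 0.0257  0.0223 -0.0534] w [-0.4896 -0.1659 -0.8632] rows>= 8.08163220587925
10 per row [ 0.0026  0.0022 -0.0053] [-0.049  -0.0166 -0.0863]
20 per row [ 0.0013  0.0011 -0.0027] [-0.0245 -0.0083 -0.0432]
```

Request:
drive_tool:
  motion:
    - [[0.003,0.002,-0.004],[-0.049,-0.017,-0.086]]
    - [[0.003,0.002,-0.004],[-0.049,-0.017,-0.086]]
    - [[0.003,0.002,-0.004],[-0.049,-0.017,-0.086]]
    - [[0.003,0.002,-0.004],[-0.049,-0.017,-0.086]]
    - [[0.003,0.002,-0.004],[-0.049,-0.017,-0.086]]
    - [[0.003,0.002,-0.004],[-0.049,-0.017,-0.086]]
    - [[0.002,0.002,-0.004],[-0.049,-0.017,-0.086]]
    - [[0.002,0.002,-0.004],[-0.049,-0.017,-0.086]]
    - [[0.002,0.003,-0.004],[-0.049,-0.016,-0.086]]
    - [[0.002,0.003,-0.004],[-0.049,-0.016,-0.086]]

```text
time_s: 14.08
ee_pos: [511.9, -37.3, 200.3]
ee_rot: [135.1, -0.1, 1.2]
force: [-0.0, -0.7, -0.7]
gripper_width: 42.6
```

Run:
```python
from h import *
plan([511,-24,100],Ro.from_euler('ZYX',[0,0,135],degrees=True))
for n in("side","top"):
    im=env.grab_frame(n);cv2.imwrite(f"pics/{n}10.png",cv2.cvtColor(im,cv2.COLOR_RGB2BGR))
```

```text
t 14.0833 tcp [511.9  -37.28 200.32] [135.1   -0.06   1.15] q [ 20.28  21.12 102.92 -42.97  78.15  36.93] F [-0.01 -0.71 -0.66] w 42.58601465060413
total d [-0.0009 -0.     -0.1136] w [-0.0018  0.001  -0.0201] rows>= 2.771230624641042
10 per row [-0.0001 -0.     -0.0114] [-0.0002  0.0001 -0.002 ]
20 per row [-0.     -0.     -0.0057] [-0.0001  0.     -0.001 ]
```

View pics/side10.png

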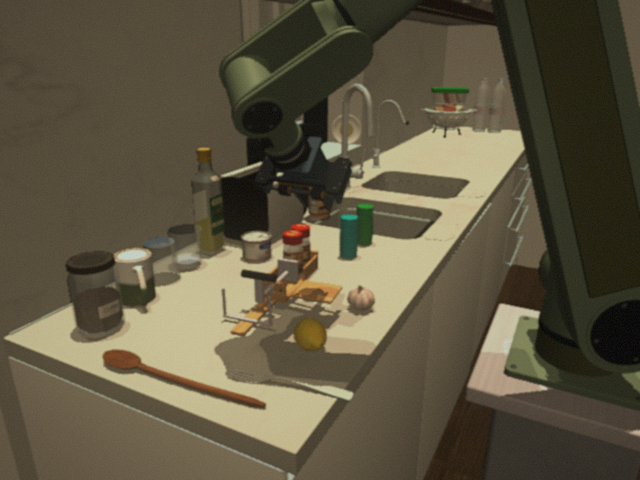

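View pics/top10.png

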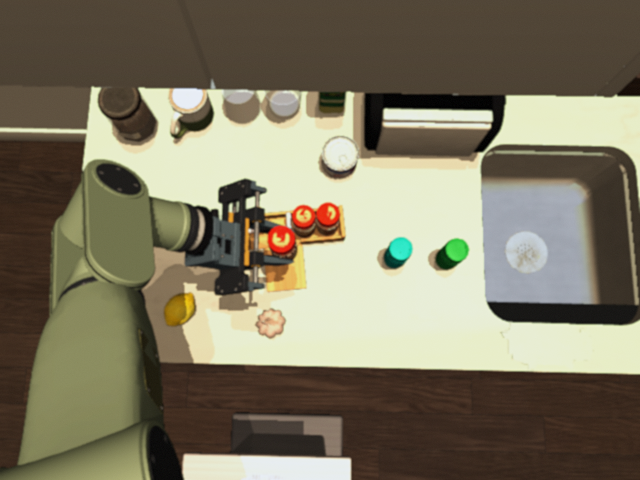

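Run:
```python
from h import *
t=cv2.imread("pics/top10.png");s=cv2.imread("pics/side10.png")
a=cv2.resize(t[215:275,250:320],None,fx=8,fy=8,interpolation=cv2.INTER_CUBIC);cv2.imwrite("pics/t10c.png",a)
a=cv2.resize(s[140:240,250:360],None,fx=6,fy=6,interpolation=cv2.INTER_CUBIC);cv2.imwrite("pics/s10c.png",a)
print(onz("top",(282,240),274),proj("top",[512,-32,274]),proj("side",[512,-32,168]))
```

```text
[511.21 -31.9 ] [282.08 239.51] [319.32 218.18]
```

View pics/t10c.png

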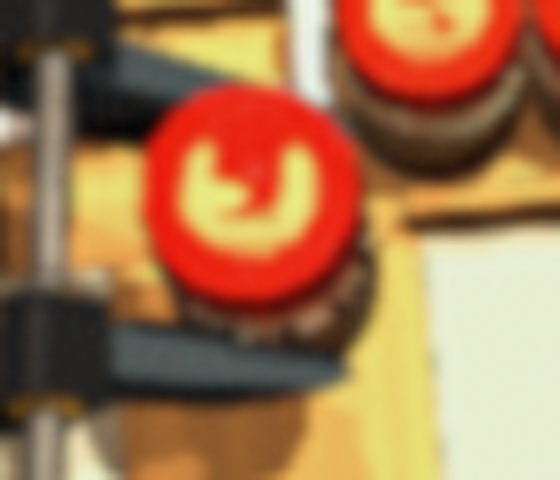

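View pics/s10c.png

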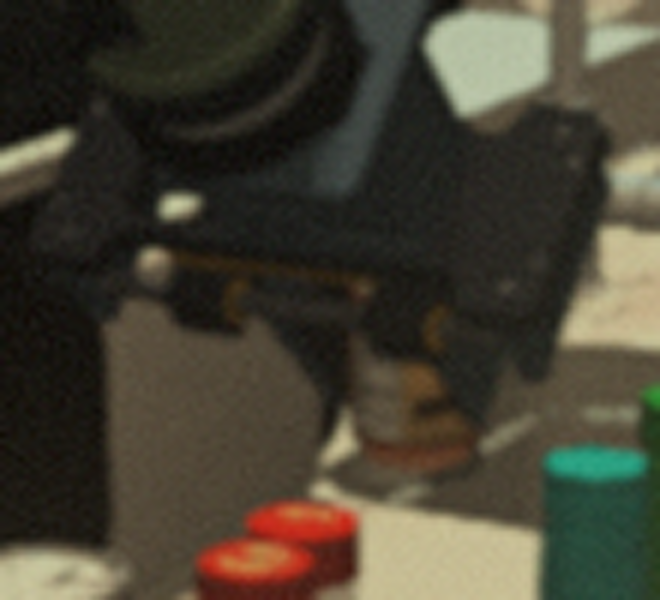

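Request:
drive_tool:
  motion:
    - [[0,0.001,-0.012],[0,0,-0.002]]
    - [[0,0.001,-0.014],[0,0,-0.002]]
    - [[0,0.001,-0.016],[0,0,-0.002]]
    - [[0,0.001,-0.016],[0,0,-0.002]]
    - [[0,0.001,-0.016],[0,0,-0.002]]
    - [[0,0.001,-0.016],[0,0,-0.002]]
    - [[0,0.001,-0.016],[0,0,-0.002]]
    - [[0,0.001,-0.014],[0,0,-0.002]]
    - [[0,0,-0.012],[0,0,-0.002]]
    - [[0,0,-0.008],[0,0,-0.002]]

```text
time_s: 15.02
ee_pos: [510.1, -29.2, 58.5]
ee_rot: [135.4, 0.4, 0.4]
force: [0.3, 0.6, -1.3]
gripper_width: 42.2
```

Run:
```python
from h import *
plan([511,-16,60],Ro.from_euler('ZYX',[0,0,135],degrees=True))
for n in("side","top"):
    im=env.grab_frame(n);cv2.imwrite(f"pics/{n}11.png",cv2.cvtColor(im,cv2.COLOR_RGB2BGR))
    im=cv2.imread(f"pics/{n}11.png")
    x,y=(240,200) if n=="side" else (240,190)
    cv2.imwrite(f"pics/{n}11c.png",cv2.resize(im[y:y+110,x:x+130],None,fx=6,fy=5,interpolation=cv2.INTER_CUBIC))
```

```text
t 15.0167 tcp [510.13 -29.24  58.5 ] [135.39   0.36   0.42] q [ 20.85  32.02 110.09 -46.    65.87  50.5 ] F [ 0.32  0.57 -1.33] w 42.22562508414834
total d [ 0.0009 -0.0001 -0.0118] w [-0.0069 -0.0063 -0.0073] rows>= 0.28833073599271014
10 per row [ 0.0001 -0.     -0.0012] [-0.0007 -0.0006 -0.0007]
20 per row [ 0.     -0.     -0.0006] [-0.0003 -0.0003 -0.0004]
```

View pics/side11c.png

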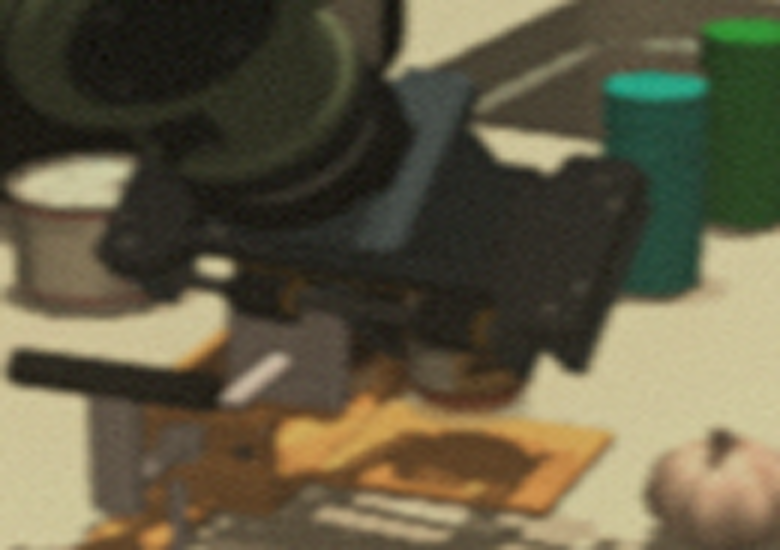

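View pics/top11c.png

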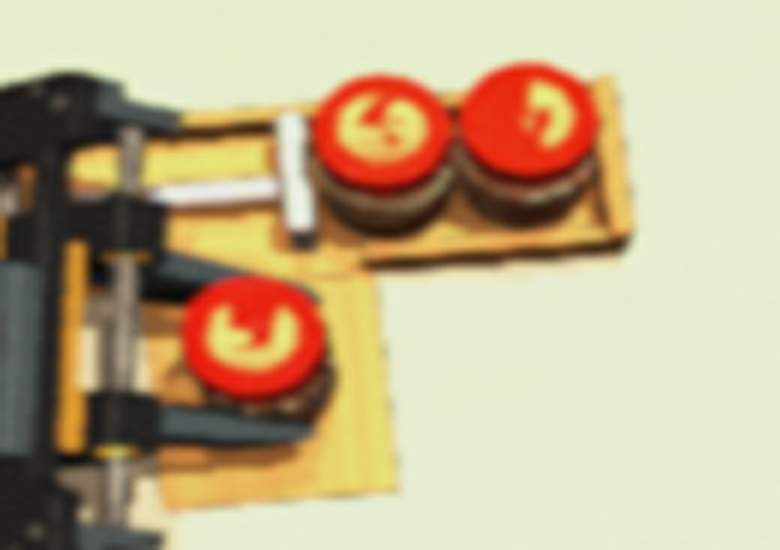

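Request:
drive_tool:
  motion:
    - [[0,0,-0.004],[0,0,0]]
    - [[0,0,-0.004],[0,0,0]]
    - [[0,0,-0.004],[0,0,0]]
    - [[0,0,-0.003],[0,0,0]]
    - [[0,0,0],[0,0,0]]
    - [[0,0,0],[0,0,0]]
    - [[0,0,0],[0,0,0]]
    - [[0,0,0],[0,0,0]]
    - [[0,0,0],[0,0,0]]
    - [[0,0,0],[0,0,0]]

```text
time_s: 15.95
ee_pos: [510.8, -28.7, 44.8]
ee_rot: [135.4, 0.3, 0.5]
force: [-0.0, 0.4, -1.0]
gripper_width: 42.7
```

Run:
```python
from h import *
plan([511,-16,52],Ro.from_euler('ZYX',[0,0,135],degrees=True))
for n in("side","top"):
    im=env.grab_frame(n);cv2.imwrite(f"pics/{n}12.png",cv2.cvtColor(im,cv2.COLOR_RGB2BGR))
    im=cv2.imread(f"pics/{n}12.png")
    x,y=(240,210) if n=="side" else (240,190)
    cv2.imwrite(f"pics/{n}12c.png",cv2.resize(im[y:y+100,x:x+120],None,fx=6,fy=6,interpolation=cv2.INTER_CUBIC))
```

```text
t 15.95 tcp [510.83 -28.68  44.81] [135.39   0.3    0.46] q [ 20.89  33.26 110.54 -46.6   64.68  51.91] F [-0.01  0.4  -0.97] w 42.674710758578904
total d [ 0.0002 -0.0006 -0.0061] w [-0.0068 -0.0053 -0.008 ] rows>= 0.149670591316562
10 per row [ 0.     -0.0001 -0.0006] [-0.0007 -0.0005 -0.0008]
20 per row [ 0.     -0.     -0.0003] [-0.0003 -0.0003 -0.0004]
```

View pics/side12c.png

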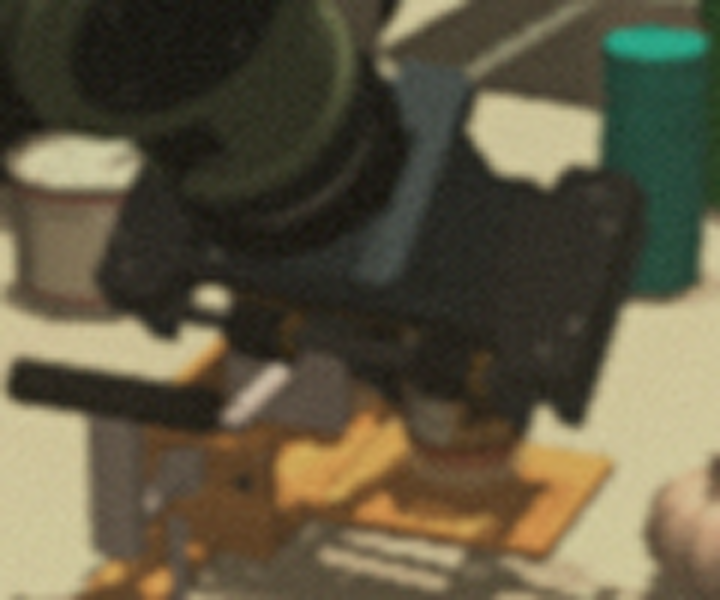

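Request:
drive_tool:
  motion:
    - [[0,0,-0.001],[0,0,0]]
    - [[0,0,-0.001],[0,0,0]]
    - [[0,0,-0.001],[0,0,0]]
    - [[0,0,-0.001],[0,0,0]]
    - [[0,0,-0.001],[0,0,0]]
    - [[0,0,0],[0,0,0]]
    - [[0,0,0],[0,0,0]]
    - [[0,0,0],[0,0,0]]
    - [[0,0,0],[0,0,0]]
    - [[0,0,0],[0,0,0]]

```text
time_s: 16.88
ee_pos: [510.8, -28.7, 39.7]
ee_rot: [135.4, 0.3, 0.5]
force: [0.5, -0.8, -2.3]
gripper_width: 42.9
```

Request:
drive_tool:
  motion:
    - [[0,0,-0.001],[0,0,0]]
    - [[0,0,-0.001],[0,0,0]]
    - [[0,0,0],[0,0,0]]
    - [[0,0,0],[0,0,0]]
    - [[0,0,0],[0,0,0]]
    - [[0,0,0],[0,0,0]]
    - [[0,0,0],[0,0,0]]
    - [[0,0,0],[0,0,0]]
    - [[0,0,0],[0,0,0]]
    - [[0,0,0],[0,0,0]]

```text
time_s: 17.72
ee_pos: [510.9, -28.8, 38.4]
ee_rot: [135.3, 0.3, 0.5]
force: [-1.6, 1.1, 5.3]
gripper_width: 42.7
```

Run:
```python
from h import *
plan([511,-16,52],Ro.from_euler('ZYX',[0,0,135],degrees=True))
im=env.grab_frame("side");cv2.imwrite("pics/side13.png",cv2.cvtColor(im,cv2.COLOR_RGB2BGR))
im=cv2.imread("pics/side13.png");cv2.imwrite("pics/side13c.png",cv2.resize(im[265:310,285:350],None,fx=12,fy=12,interpolation=cv2.INTER_CUBIC))
im=cv2.imread("pics/side12.png");cv2.imwrite("pics/side12d.png",cv2.resize(im[265:310,285:350],None,fx=12,fy=12,interpolation=cv2.INTER_CUBIC))
```

```text
t 17.7167 tcp [510.88 -28.84  38.39] [135.33   0.29   0.46] q [ 20.9   33.86 110.78 -46.93  64.16  52.62] F [-1.56  1.12  5.26] w 42.68270994184988
total d [ 0.0001 -0.0005  0.0003] w [-0.0058 -0.005  -0.0079] rows>= 0.08846586979210466
10 per row [ 0. -0.  0.] [-0.0006 -0.0005 -0.0008]
20 per row [ 0. -0.  0.] [-0.0003 -0.0003 -0.0004]
```

View pics/side13c.png

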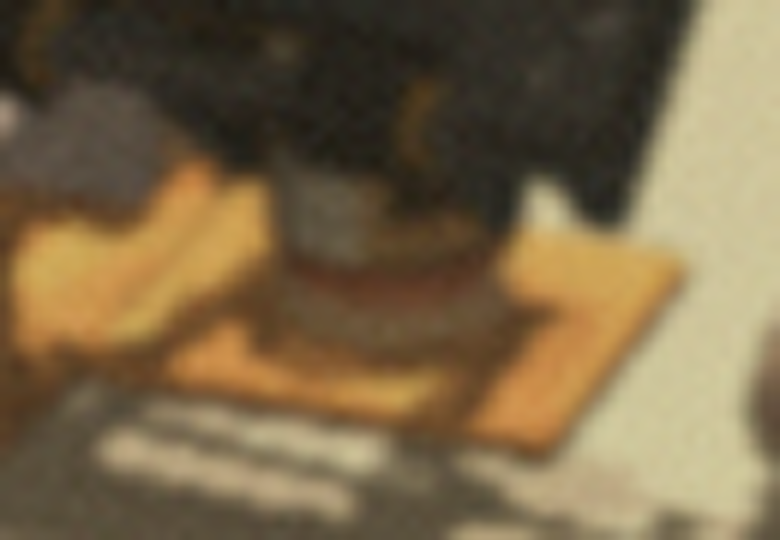

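Request:
drive_tool:
  motion:
    - [[0,0,0.001],[0,0,0]]
    - [[0,0,0],[0,0,0]]
    - [[0,0,0],[0,0,0]]
    - [[0,0,0],[0,0,0]]
    - [[0,0,0],[0,0,0]]
    - [[0,0,0],[0,0,0]]
    - [[0,0,0],[0,0,0]]
    - [[0,0,0],[0,0,0]]
    - [[0,0,0],[0,0,0]]
    - [[0,0,0],[0,0,0]]
  claw: 0.68

```text
time_s: 18.6
ee_pos: [510.8, -28.7, 38.7]
ee_rot: [135.4, 0.3, 0.5]
force: [1.0, -0.2, -0.7]
gripper_width: 62.0
```

Run:
```python
from h import *
plan([511,-16,52],Ro.from_euler('ZYX',[0,0,135],degrees=True))
for n in("side","top"):
    im=env.grab_frame(n);cv2.imwrite(f"pics/{n}14.png",cv2.cvtColor(im,cv2.COLOR_RGB2BGR))
    im=cv2.imread(f"pics/{n}14.png")
    x,y=(240,210) if n=="side" else (230,190)
    cv2.imwrite(f"pics/{n}14c.png",cv2.resize(im[y:y+100,x:x+130],None,fx=6,fy=6,interpolation=cv2.INTER_CUBIC))
```

```text
t 18.6 tcp [510.76 -28.7   38.67] [135.39   0.32   0.46] q [ 20.89  33.81 110.76 -46.86  64.16  52.52] F [ 0.95 -0.16 -0.73] w 61.99545809697818
total d [ 0.0002 -0.0006  0.    ] w [-0.0068 -0.0056 -0.008 ] rows>= 0.09550096705703488
10 per row [ 0.     -0.0001  0.    ] [-0.0007 -0.0006 -0.0008]
20 per row [ 0. -0.  0.] [-0.0003 -0.0003 -0.0004]
```

View pics/side14c.png

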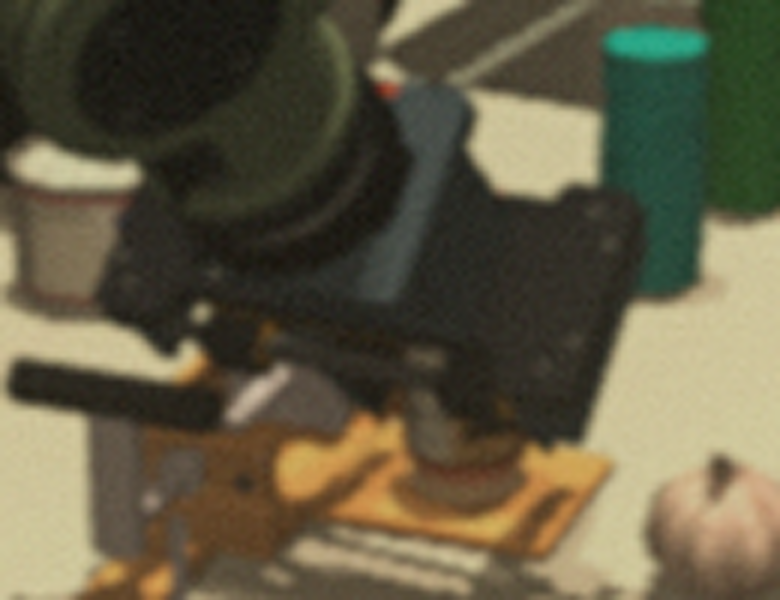

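View pics/top14c.png

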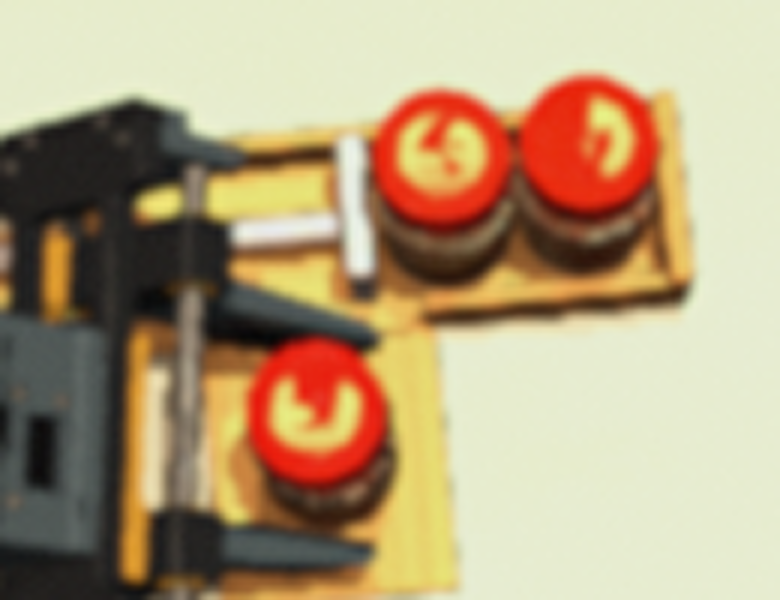

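Request:
drive_tool:
  motion:
    - [[0,0.003,0.003],[0,0,0]]
    - [[0,0.006,0.006],[0,0,0]]
    - [[0,0.009,0.009],[0,0,0]]
    - [[0,0.012,0.012],[0,0,0]]
    - [[0,0.014,0.014],[0,0,0]]
    - [[0,0.014,0.014],[0,0,0]]
    - [[0,0.014,0.014],[0,0,0]]
    - [[0,0.014,0.014],[0,0,0]]
    - [[0,0.014,0.014],[0,0,0]]
    - [[0,0.014,0.014],[0,0,0]]

```text
time_s: 19.53
ee_pos: [510.6, 87.0, 154.3]
ee_rot: [135.5, 0.3, 0.5]
force: [-0.3, -0.4, 0.6]
gripper_width: 61.9
```

```bash
cat > bar.py <<'E'
from kin import *
Rb=Ro.from_euler('ZYX',[-83.1,0,180],degrees=True)
E
python3 - <<'E'
from bar import *
print("jar lid",onz("top",(283,258.7),112))
plan([573,107,180],Rb)
s=env.state();q=s["qpos"]
Rc=Ro.from_euler('xyz',s["ee_rot"],degrees=True);w=(Rb*Rc.inv()).as_rotvec()
pa=s["ee_pos"];pb=np.array([573,107,180-18.8])
for i in range(1,21):
    q,e=IK(pa+(pb-pa)*i/20,Ro.from_rotvec(w*i/20)*Rc,q)
    if i%4==0:print(i,np.round(q),round(e,2))
for g in([573,107,84],[567,161,84]):
    q,e=IK(np.array(g)+[0,0,-18.8],Rb,q);print(np.round(q),round(e,2))
for n in("side","top"):
    im=env.grab_frame(n);cv2.imwrite(f"pics/{n}15.png",cv2.cvtColor(im,cv2.COLOR_RGB2BGR))
E
```

```text
jar lid [510.61 -25.11]
t 19.5333 tcp [510.58  87.03 154.31] [135.46   0.28   0.51] q [ 31.23  28.44  97.86 -37.33  82.49  45.43] F [-0.32 -0.36  0.62] w 61.86681026818782
total d [0.0624 0.02   0.0069] w [ 0.6336 -0.5633 -1.3814] rows>= 13.018381752528404
10 per row [0.0062 0.002  0.0007] [ 0.0634 -0.0563 -0.1381]
20 per row [0.0031 0.001  0.0003] [ 0.0317 -0.0282 -0.0691]
4 [ 29.  28.  93. -28.  84.  56.] 0.0
8 [ 24.  27.  90. -21.  83.  65.] 0.0
12 [ 19.  26.  89. -14.  80.  74.] 0.0
16 [15. 23. 90. -7. 74. 84.] 0.0
20 [11. 21. 94. -0. 66. 94.] 0.0
[ 11.  26. 101.  -0.  54.  94.] 0.0
[ 16.  26. 100.  -0.  54.  99.] 0.0
```

View pics/side15.png

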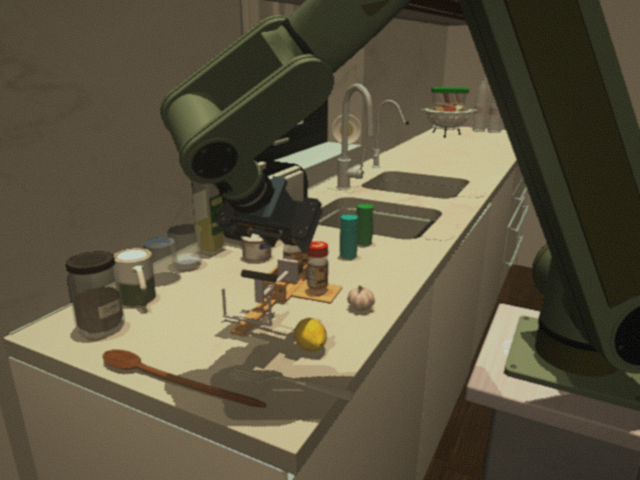

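View pics/top15.png

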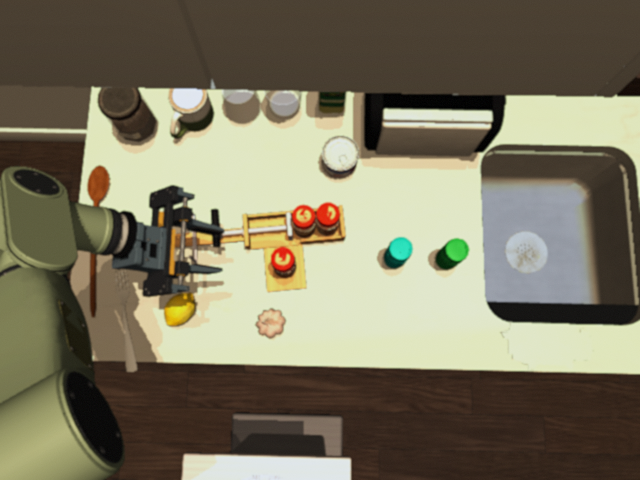

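Request:
drive_tool:
  motion:
    - [[0.003,0.001,0.005],[0.032,-0.028,-0.069]]
    - [[0.003,0.001,0.005],[0.032,-0.028,-0.069]]
    - [[0.003,0.001,0.005],[0.032,-0.028,-0.069]]
    - [[0.003,0.001,0.005],[0.032,-0.028,-0.069]]
    - [[0.003,0.001,0],[0.032,-0.028,-0.069]]
    - [[0.003,0.001,0],[0.032,-0.028,-0.069]]
    - [[0.003,0.001,0],[0.032,-0.028,-0.069]]
    - [[0.003,0.001,0],[0.032,-0.028,-0.069]]
    - [[0.003,0.001,0],[0.032,-0.028,-0.069]]
    - [[0.003,0.001,0],[0.032,-0.028,-0.069]]

```text
time_s: 20.47
ee_pos: [540.4, 95.0, 172.2]
ee_rot: [157.8, -8.2, -41.5]
force: [-0.0, -0.1, -0.3]
gripper_width: 62.3
```

Request:
drive_tool:
  motion:
    - [[0.003,0.001,0],[0.032,-0.028,-0.069]]
    - [[0.003,0.001,0],[0.032,-0.028,-0.069]]
    - [[0.003,0.001,0],[0.032,-0.028,-0.069]]
    - [[0.003,0.001,0],[0.032,-0.028,-0.069]]
    - [[0.003,0.001,0],[0.032,-0.028,-0.069]]
    - [[0.003,0.001,0],[0.032,-0.028,-0.069]]
    - [[0.003,0.001,0],[0.032,-0.028,-0.069]]
    - [[0.003,0.001,0],[0.032,-0.028,-0.069]]
    - [[0.003,0.001,0],[0.032,-0.028,-0.069]]
    - [[0.003,0.001,0],[0.032,-0.028,-0.069]]

```text
time_s: 21.3
ee_pos: [570.3, 104.8, 172.2]
ee_rot: [-179.9, 0.4, -83.1]
force: [0.3, 0.4, -0.4]
gripper_width: 62.1
```

Run:
```python
from bar import *
plan([573,107,100],Rb)
for n in("side","top"):
    im=env.grab_frame(n);cv2.imwrite(f"pics/{n}16.png",cv2.cvtColor(im,cv2.COLOR_RGB2BGR))
```

```text
t 21.3 tcp [570.29 104.84 172.17] [-179.91    0.43  -83.15] q [ 9.04 20.34 92.85  0.46 66.71 92.  ] F [ 0.35  0.39 -0.39] w 62.14223204571363
total d [ 0.0027  0.0022 -0.091 ] w [-0.0076  0.0006  0.0009] rows>= 2.2203407491085505
10 per row [ 0.0003  0.0002 -0.0091] [-0.0008  0.0001  0.0001]
20 per row [ 0.0001  0.0001 -0.0045] [-0.0004  0.      0.    ]
```

View pics/side16.png

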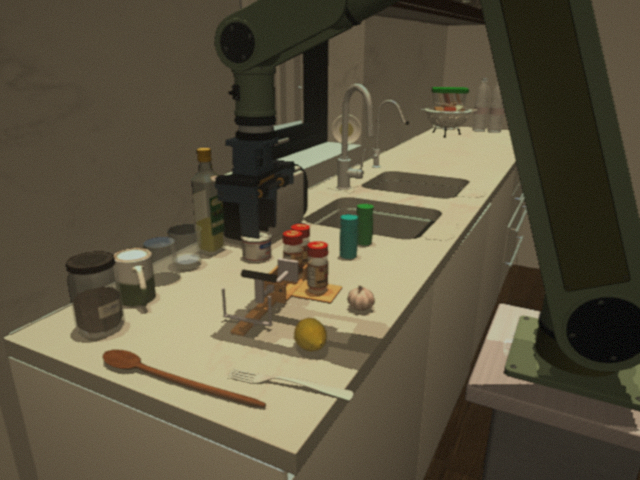

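View pics/top16.png

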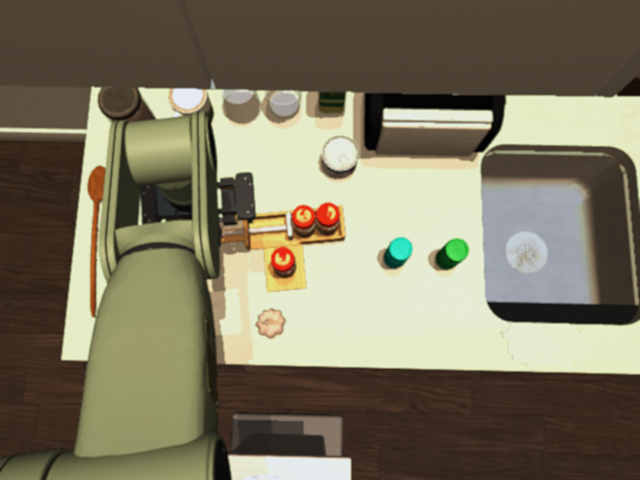

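Request:
drive_tool:
  motion:
    - [[0.001,0.001,-0.01],[-0.004,0,0]]
    - [[0.001,0.001,-0.01],[-0.004,0,0]]
    - [[0.001,0.001,-0.01],[0,0,0]]
    - [[0,0,-0.01],[0,0,0]]
    - [[0,0,-0.01],[0,0,0]]
    - [[0,0,-0.01],[0,0,0]]
    - [[0,0,-0.006],[0,0,0]]
    - [[0,0,-0.004],[0,0,0]]
    - [[0,0,0],[0,0,0]]
    - [[0,0,0],[0,0,0]]
  claw: 0.6

```text
time_s: 22.23
ee_pos: [573.9, 108.3, 102.7]
ee_rot: [-180.0, -0.1, -82.9]
force: [0.6, 0.1, -0.4]
gripper_width: 54.4
```

Run:
```python
from bar import *
plan([573,107.8,84],Rb)
im=env.grab_frame("side");cv2.imwrite("pics/side17.png",cv2.cvtColor(im,cv2.COLOR_RGB2BGR))
im=cv2.imread("pics/side17.png");cv2.imwrite("pics/side17c.png",cv2.resize(im[200:340,200:340],None,fx=4.2,fy=4.2,interpolation=cv2.INTER_CUBIC))
```

```text
t 22.2333 tcp [573.91 108.27 102.69] [-179.97   -0.1   -82.93] q [ 9.61 24.24 97.63 -0.11 58.1  92.6 ] F [ 0.59  0.07 -0.39] w 54.43124825051344
total d [-0.0009 -0.0005 -0.0375] w [ 0.0016  0.0007 -0.0029] rows>= 0.9148096770211097
10 per row [-0.0001 -0.     -0.0037] [ 0.0002  0.0001 -0.0003]
20 per row [-0.     -0.     -0.0019] [ 0.0001  0.     -0.0001]
```

View pics/side17c.png

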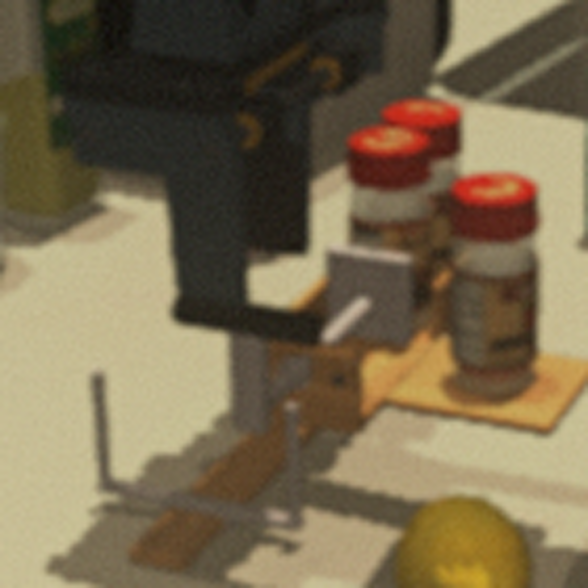

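Request:
drive_tool:
  motion:
    - [[0,0,-0.008],[0,0,0]]
    - [[0,0,-0.008],[0,0,0]]
    - [[0,0,-0.008],[0,0,0]]
    - [[0,0,-0.007],[0,0,0]]
    - [[0,0,-0.005],[0,0,0]]
    - [[0,0,-0.002],[0,0,0]]
    - [[0,0,0],[0,0,0]]
    - [[0,0,0],[0,0,0]]
    - [[0,0,0],[0,0,0]]
    - [[0,0,0],[0,0,0]]

```text
time_s: 23.12
ee_pos: [574.1, 108.3, 65.1]
ee_rot: [-179.9, -0.1, -82.9]
force: [-0.4, -0.2, 0.4]
gripper_width: 54.7
```

Run:
```python
from bar import *
plan([573,107.8,84],Rb)
im=env.grab_frame("side");cv2.imwrite("pics/side18.png",cv2.cvtColor(im,cv2.COLOR_RGB2BGR))
im=cv2.imread("pics/side18.png");cv2.imwrite("pics/side18c.png",cv2.resize(im[200:340,200:340],None,fx=4.2,fy=4.2,interpolation=cv2.INTER_CUBIC))
```

```text
t 23.1167 tcp [574.1  108.35  65.1 ] [-179.92   -0.09  -82.93] q [  9.61  26.51 100.13  -0.12  53.28  92.62] F [-0.4  -0.23  0.42] w 54.67198015165415
total d [-0.0011 -0.0005  0.0001] w [ 0.0014  0.0015 -0.003 ] rows>= 0.030037889532079115
10 per row [-0.0001 -0.0001  0.    ] [ 0.0001  0.0002 -0.0003]
20 per row [-0.0001 -0.      0.    ] [ 0.0001  0.0001 -0.0001]
```

View pics/side18c.png

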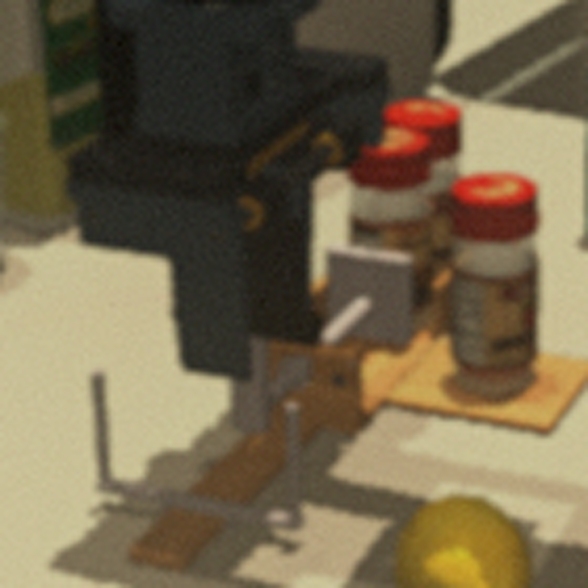

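Request:
drive_tool:
  motion:
    - [[0,0,0],[0,0,0]]
    - [[0,0,0],[0,0,0]]
    - [[0,0,0],[0,0,0]]
    - [[0,0,0],[0,0,0]]
    - [[0,0,0],[0,0,0]]
    - [[0,0,0],[0,0,0]]
    - [[0,0,0],[0,0,0]]
    - [[0,0,0],[0,0,0]]
    - [[0,0,0],[0,0,0]]
    - [[0,0,0],[0,0,0]]
  claw: 0.05
  force: 45

```text
time_s: 24.0
ee_pos: [573.7, 109.2, 64.7]
ee_rot: [-180.0, -0.0, -83.0]
force: [-0.2, 4.9, -0.6]
gripper_width: 15.2
```

```bash
sleep 0
python3 - <<'E'
from bar import *
plan([573,107.8,84],Rb)
im=env.grab_frame("side");cv2.imwrite("pics/side19.png",cv2.cvtColor(im,cv2.COLOR_RGB2BGR))
im=cv2.imread("pics/side19.png");cv2.imwrite("pics/side19c.png",cv2.resize(im[210:310,210:310],None,fx=6,fy=6,interpolation=cv2.INTER_CUBIC))
E
```

```text
t 24.0 tcp [573.65 109.16  64.68] [-179.98   -0.01  -82.97] q [  9.65  26.54 100.16  -0.01  53.28  92.63] F [-0.23  4.94 -0.65] w 15.220442788306501
total d [-0.0007 -0.0014  0.0005] w [ 0.0001  0.0004 -0.0023] rows>= 0.0388512524718858
10 per row [-0.0001 -0.0001  0.0001] [ 0.      0.     -0.0002]
20 per row [-0.     -0.0001  0.    ] [ 0.      0.     -0.0001]
```

View pics/side19c.png

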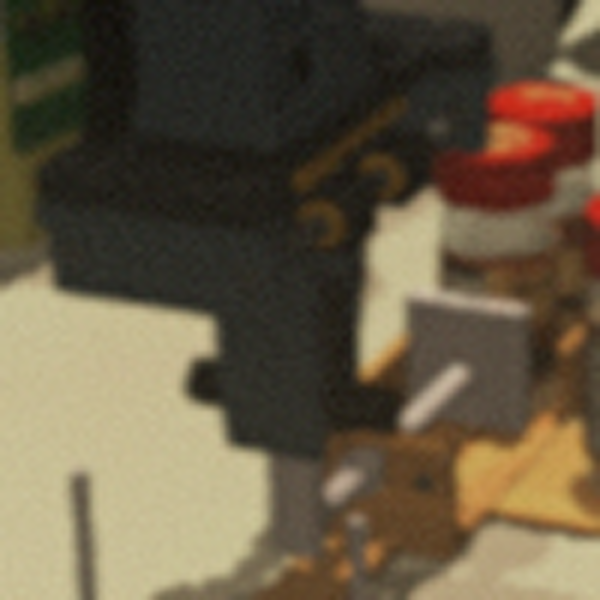

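Run:
```python
from h import *
ry=np.array([-np.sin(np.radians(6.9)),np.cos(np.radians(6.9)),0])
A={"bar":[((214.75,209.4),(243,273)),((216.5,247.1),(276,278))],
"tops":[((188.25,208.25),(223.2,289.0)),((190.0,256.9),(269.6,296.4))],
"bases":[((193.75,215),(225,316)),((196,261.9),(270,324.4))]}
for k,v in A.items():
    m=[tri(*x) for x in v];c=np.mean([t.x for t in m],0)
    print(k,[t.x for t in m],[round(t.cost,2) for t in m],c,"along",ry@c)
# one-view with text heights
for n,i in(("top",0),("side",1)):
    b=np.mean([onz(n,x[i],80) for x in A["bar"]],0);p=np.mean([onz(n,x[i],70) for x in A["tops"]],0)
    print(n,ry[:2]@b,ry[:2]@p,ry[:2]@(p-b))
print("tcp along",ry[:2]@[573.65,109.16])
im=cv2.imread("pics/side0.png");cv2.imwrite("pics/s0clip.png",cv2.resize(im[260:340,215:290],None,fx=8,fy=7.5,interpolation=cv2.INTER_CUBIC))
```

```text
bar [array([609.66, 111.88,  79.79]), array([535.94, 104.3 ,  81.46])] [np.float64(0.1), np.float64(0.03)] [572.8  108.09  80.63] along 38.495783071492696
tops [array([615.81, 167.15,  66.44]), array([518.12, 156.23,  69.14])] [np.float64(0.26), np.float64(0.05)] [566.96 161.69  67.79] along 92.40875046864922
bases [array([616.55, 167.53,   7.87]), array([519.1 , 156.28,   9.56])] [np.float64(0.01), np.float64(0.08)] [567.82 161.9    8.71] along 92.5154394712587
top 38.64556217588018 91.71076310067055 53.06520092479037
side 37.33255977450298 96.1434080536054 58.81084827910242
tcp along 39.452893847522965
```

View pics/s0clip.png

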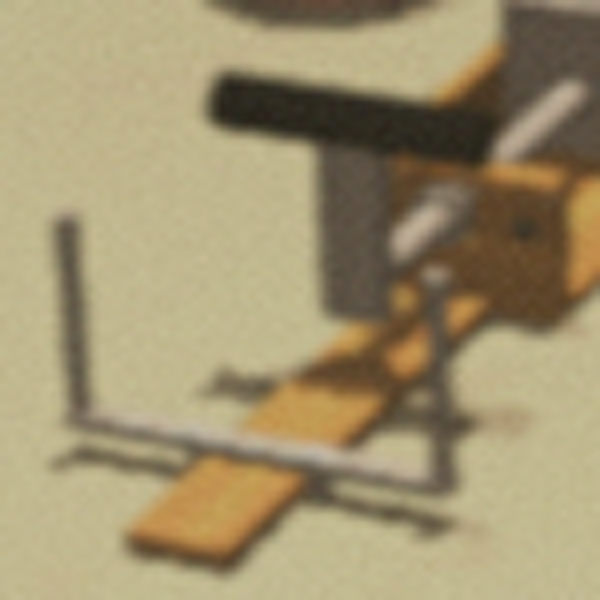

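Request:
drive_tool:
  motion:
    - [[-0.0002,0.002,0],[0,0,0]]
    - [[-0.0005,0.004,0],[0,0,0]]
    - [[-0.0007,0.006,0],[0,0,0]]
    - [[-0.0008,0.007,0],[0,0,0]]
    - [[-0.0008,0.007,0],[0,0,0]]
    - [[-0.0008,0.007,0],[0,0,0]]
    - [[-0.0008,0.007,0],[0,0,0]]
    - [[-0.0006,0.005,0],[0,0,0]]
    - [[-0.0005,0.004,0],[0,0,0]]
    - [[-0.0003,0.002,0],[0,0,0]]

```text
time_s: 24.88
ee_pos: [568.1, 155.7, 64.6]
ee_rot: [180.0, -0.5, -82.8]
force: [1.6, -10.8, 0.1]
gripper_width: 15.6
```

```bash
cat > chk.py <<'E'
from bar import *
import sys
n=sys.argv[1]
s=env.state();ry=np.array([-np.sin(np.radians(6.9)),np.cos(np.radians(6.9))])
print(s["time_s"],s["ee_pos"],s["ee_rot"],"F",s["force"],"w",s["gripper_width"],"along",ry@s["ee_pos"][:2])
im=env.grab_frame("side")[:,:,::-1];cv2.imwrite(f"pics/side{n}.png",im)
cv2.imwrite(f"pics/side{n}c.png",cv2.resize(im[250:340,205:305],None,fx=8,fy=6.6,interpolation=cv2.INTER_CUBIC))
im=env.grab_frame("top")[:,:,::-1];cv2.imwrite(f"pics/top{n}.png",im)
cv2.imwrite(f"pics/top{n}c.png",cv2.resize(im[180:300,150:350],None,fx=4,fy=4,interpolation=cv2.INTER_CUBIC))
E
python3 chk.py 20
```

```text
24.8833 [568.13 155.7   64.63] [179.99  -0.5  -82.81] F [  1.57 -10.79   0.13] w 15.629596948518516 along 86.31635715257444
```

View pics/side20c.png

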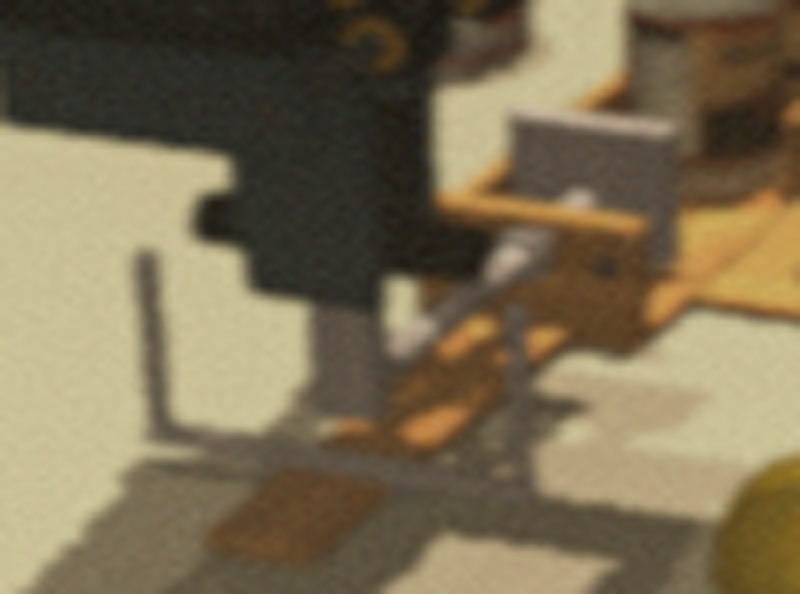

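View pics/top20c.png

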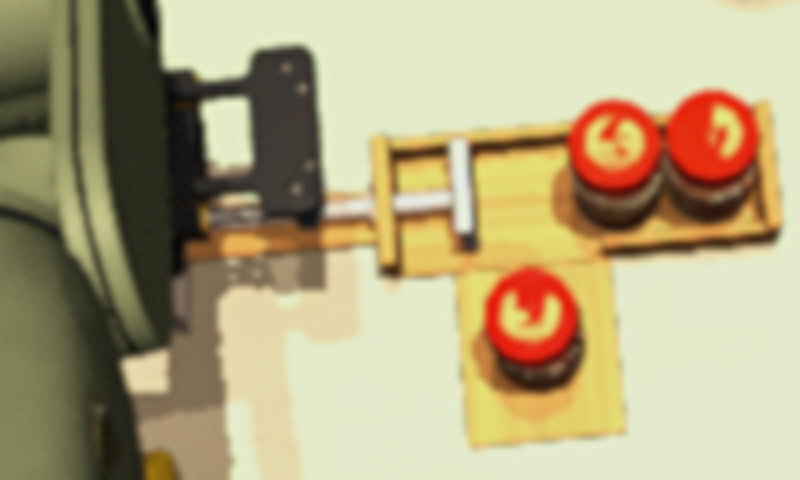

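Request:
drive_tool:
  motion:
    - [[-0.0001,0.001,0],[0,0,0]]
    - [[-0.0002,0.002,0],[0,0,0]]
    - [[-0.0002,0.002,0],[0,0,0]]
    - [[-0.0002,0.0015,0],[0,0,0]]
    - [[0,0.0005,0],[0,0,0]]
    - [[0,0,0],[0,0,0]]
    - [[0,0,0],[0,0,0]]
    - [[0,0,0],[0,0,0]]
    - [[0,0,0],[0,0,0]]
    - [[0,0,0],[0,0,0]]

```text
time_s: 25.82
ee_pos: [567.3, 162.1, 64.6]
ee_rot: [180.0, -0.5, -82.8]
force: [1.3, -11.3, 0.7]
gripper_width: 14.8
```

```bash
python3 chk.py 21
python3 - <<'E'
from h import *
a=np.radians(6.9);rx=np.array([np.cos(a),np.sin(a),0]);ry=np.array([-np.sin(a),np.cos(a),0])
b0=np.array([572.8,108.09,80.6])
for d in(0,47,52,54,56,60):print(d,proj("side",b0+d*ry+37*rx),proj("side",b0+d*ry-37*rx))
E
```

```text
25.8167 [567.34 162.07  64.6 ] [179.97  -0.51 -82.83] F [  1.27 -11.26   0.69] w 14.75280572368689 along 92.73259368516443
0 [242.53 272.67] [276.3  278.31]
47 [230.82 282.15] [265.75 288.27]
52 [229.51 283.21] [264.57 289.38]
54 [228.99 283.63] [264.1  289.83]
56 [228.46 284.06] [263.62 290.28]
60 [227.4  284.92] [262.67 291.18]
```

View pics/side21c.png

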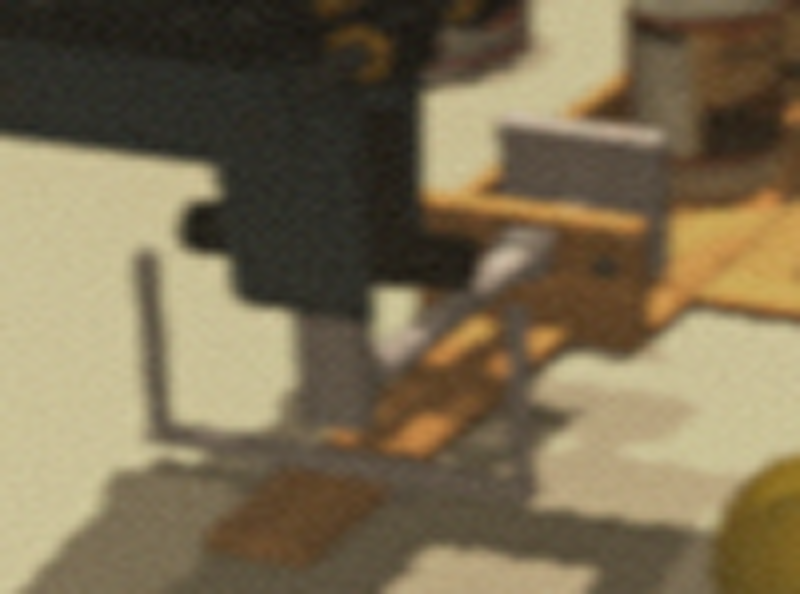

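View pics/side21.png

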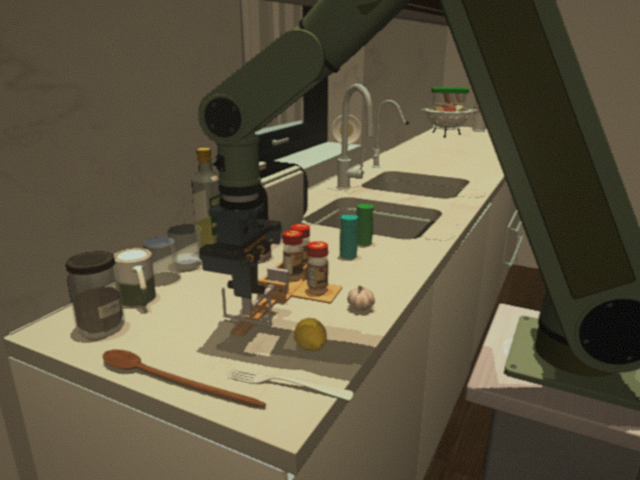

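Run:
```python
from h import *
a=np.radians(6.9);ry=np.array([-np.sin(a),np.cos(a)])
te=onz("top",(174.75,240.75),8);cl=onz("top",(194.9,238.5),10)
d=ry@(te-cl);print("tongue end - clip",d,"-> clip value",220-d-123)
te=onz("side",(237.5,333.2),8);cl=onz("side",(247.7,320),10);d=ry@(te-cl);print(d,220-d-123)
s=env.state();print(s["time_s"],s["ee_pos"],s["force"])
```

```text
tongue end - clip 41.4613091614369 -> clip value 55.5386908385631
47.048673665984964 49.95132633401505
25.9167 [567.37 162.06  64.61] [  0.63 -10.64   1.27]
```

Request:
drive_tool:
  motion:
    - [[0,0.0005,0],[0,0,0]]
    - [[0,0,0],[0,0,0]]
    - [[0,0,0],[0,0,0]]
    - [[0,0,0],[0,0,0]]
    - [[0,0,0],[0,0,0]]
    - [[0,0,0],[0,0,0]]
    - [[0,0,0],[0,0,0]]
    - [[0,0,0],[0,0,0]]
    - [[0,0,0],[0,0,0]]
    - [[0,0,0],[0,0,0]]

```text
time_s: 26.75
ee_pos: [567.3, 162.4, 64.6]
ee_rot: [180.0, -0.5, -82.8]
force: [1.5, -12.0, 1.8]
gripper_width: 15.0
```

```bash
python3 chk.py 22
```

```text
26.75 [567.31 162.44  64.59] [179.96  -0.52 -82.83] F [  1.45 -12.01   1.77] w 14.960188086666763 along 93.10667315965692
```

View pics/top22c.png

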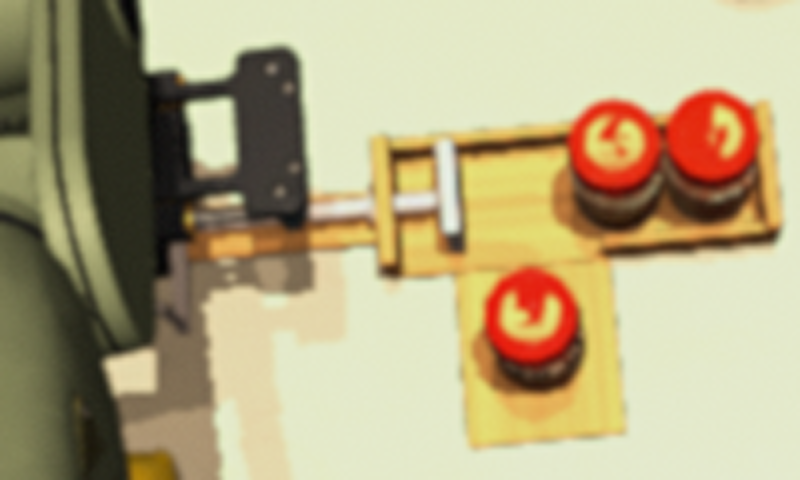

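```bash
python3 -c "
from workcell import env
env.job_done();s=env.state();print(s['time_s'],s['ee_pos'],s['force'],s['gripper_width'])"
```

```text
the job is handed in; nothing more can be done
the job is handed in; nothing more can be done
```

The jar stands upright and released on the tray, and I handed the job in at about 27 s with the gripper still holding the pulled-out bar. `job_done` reports no verdict.

**What I did:**
- I first moved the fallen jar about 50 mm toward the robot, clear of the green jar, then gripped it again at 45°.
- My first upright approach, from the robot's side, ran close to a wrist joint limit. I swung round and set the jar down from the other side.
- I then gripped the crossbar from above and pulled it to the mark.

**Last checks:**
- **Jar:** it stands lid up at about (511, -25) mm. The tray's middle is at about (511, -24).
- **Rack jars:** both were still standing in their places in the last picture.
- **Bar:** it was pulled about 53.7 mm from rest. The pull reads about 12 N against about 11.4 N expected from the spring, with the fingers closed on the bar at 45 N.
- **Mark:** triangulating the pins and the clip's foot puts it at 53.9–54.0 mm, and the top view alone at 53.1 and 55.5 mm.
- **Disagreement:** side-view-only estimates scattered more, at 50 and 58.8 mm. I trusted the two-view values; if 58.8 were right, the bar would be about 5 mm short, still within the 6 mm allowed.

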